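Put the chisel and punch away in the slanted tube stand and clear the spray can

ROBOT

A 6-joint arm with a two-finger parallel gripper is mounted at the origin on the work surface. World frame = base frame: x ahead of the robot, y to its left, z up, the work surface at z = 0. Lengths are in mm, angles in rad, forces in N, time in s.
With the tool pointing down it reaches from about 325 to 925 mm from the base axis. Payload 3.1 kg.
Tool frame: the origin (TCP) lies at the very end of the fingers, on their centre line; the grasp point (between the pads) lies 19 mm behind it (ctrl.grip_point_offset is the distance from the TCP to the grasp point, in mm); z points along the fingers, y is the line along which they close (so a half turn about z gives the same grasp; the last joint's range is limited). The gripper opens to 85 mm and grips with 20 to 120 N. Pads are 22 mm wide; open, the fingers measure 114 mm over their backs; the gripper's body (76 mm by 85 mm) begins 54 mm behind the grasp point. The pads swing forward as they close: fully open they stand 13 mm farther back than shut.
Start: joints at [1.112, 0.217, 1.613, -0, 1.311, -0.112], TCP at [212.413, 587.809, 202.5] pointing down, gripper open.
Joint ranges: [-2.75, 2.75], [-0.78, 2.1], [0.31, 2.55], [-1.13, 4.27], [0.13, 2.63], [-2.58, 2.58]. Speed limits (rad/s): [2.79, 2.79, 3.14, 3.14, 3.14, 3.14].

INTERFACE

Orientations are given as a 3x3 rotation matrix whose columns are the frame's x, y, z axes.
In Python, from workcell import ctrl gives the robot as it stands. The module is installed in compiled form; this text tells all that it offers.
- The arm moves only by the tool send_rows, never from a script. Its argument "moves" is a list that holds one entry, the list of rows, each a list of 7 numbers: the shift along the tool's x, y, z in m, then the turn, a rotation vector about the tool's x, y, z in rad, then the opening, from 0 (shut) to 1 (fully open). In form: [[[dx, dy, dz, rx, ry, rz, jaw], ...]]. A call has exactly 10 rows; each row is the pose to reach, as a shift and turn from the pose commanded when the call began, along the tool's axes at that moment; what a row does not reach only later rows make up. A row lasts 1/12 s, in which the tool goes at most 41.7 mm and 7.16 degrees, less where a joint would pass 70% of its speed; a pose out of reach is approached as far as the arm can. A call with a gripper value outside its range is refused whole. The fingers move at their own pace and stop on an object; "newtons" is the grip in N (left out, the last holds). Time passes only in rows, so rows that repeat a pose let the fingers close, or fill a call up. It gives the time, the measured TCP pose, the force, the opening and the grip force at its end, in the units of the state.
- ctrl.state(): the state, without advancing time (a new reading comes with each control period).
- ctrl.camera(name): name is "scene" or "top" or "wrist"; returns (picture, depth): 384x512x3 uint8, red, green, blue; 384x512 float32, mm along the optical axis (not along the pixel's ray), 0 where there is no reading.
- ctrl.camera_model(name): a dict with "fx", "fy", "cx", "cy" (pixels), "R" (3x3) and "t" (3): a world point X has camera coordinates R X + t; the wrist camera has in their place "T_tool_cam" (4x4, takes a point from camera to tool coordinates, whose origin is the TCP and whose axes are the flange's). Camera axes: x right, y down, z forward; pixel columns grow to the right and rows downward; lengths in mm; the calibration is good to about 2 mm. A picture is of the moment at which its call begins: read the wrist's pose just before it. camera_model takes no time and is no camera call.
- ctrl.close_job(): hands the job in; it is judged then, once.
Trained networks look in the newest picture that a camera, given by its name, has taken for a name from the list of things; names that differ only in an ending like _2 or _b are one class to them, and where a whole thing is asked for, a point or a joint stands for the part that bears it (a point fixed in the world has none). Each returns a list of dicts, best first, with "confidence" (0 to 1); they miss things now and then, are a little off and sometimes report something else, mostly with a low value. They report only what shows in the picture. A call takes as long as a camera call. They do not tell look-alikes from the thing itself.
- ctrl.silhouettes(camera, thing): "mask" (384x512 bool, what is visible of it) and "centre" ([row, column] in pixels, amid what is visible of it).
The state is a dict: "time": time; "joints": joint angles; "joint_vel": joint speeds; "tau": joint torques, N m; "tool_pos": TCP position; "tool_rot": TCP orientation; "ft_force": force on the tool from outside, world axes, zero at the start; "moment": the same for the moment, N m; "grip_width": opening from 0.0 (shut) to 1.0 (fully open); "grasp_force": force on a finger pad.
Only numpy, scipy, OpenCV 4.12 (cv2) and the standard library are available. Lean on these libraries where they do the work, as an engineer would, in place of code of your own. Each camera call takes 0.05 s, during which the arm holds its last target. There are 200 camera calls.

TASK

Clear up after the vice job: put the cold chisel and the taper punch away in the slanted tube stand, working end down and right to the bottom, each in the empty tube of its own size. The spray can standing in the way close to the tube stand belongs upright on the tin board, in line with the tin and the jar and midway between them. Do not knock the can over, and leave the file, tin, jar and hammer where they are.

Things in the scene. Friction and masses are not known exactly. Their poses are not given: they have to be found in the camera images.
- stand: Fixed steel tube stand: base plate 165 x 225 x 6 mm, three square tubes welded on in a row along its y, 66 mm apart, order varying, all leaning 30 degrees from vertical towards its +x, open above, closed below. A flat bar under the leaning side tops out about 67 mm above the bench. Origin on the bench, 47.5 mm in from the plate's -x edge, midway along it; z up.
- wide_floor (a point): Centre of the inner floor of the wide tube (outside 37 mm square, wall 2 mm, inside 33 mm square, empty at the start). The chisel's place.
- wide_mouth (a point): Centre of the mouth of the wide tube, on the tube's axis 81 mm from the inner floor.
- narrow_floor (a point): Centre of the inner floor of the narrow tube (outside 27 mm square, wall 2 mm, inside 23 mm square, empty at the start). The punch's place.
- narrow_mouth (a point): Centre of the mouth of the narrow tube, on the tube's axis 68 mm from the inner floor.
- file_mouth (a point): Centre of the mouth of the third tube (outside 28 mm square, 90 mm long, inside 24 mm), which already holds a file.
- file: Bystander: loose file standing in the third tube, 200 mm long, steel blade 19 x 5 mm below and a wooden handle up to 25 mm thick above, leaning as the tube does and sticking about 107 mm out of it. Origin at the foot of its tube on the stand's plate, z up.
- chisel: Loose dark steel cold chisel, 190 mm long, about 0.55 kg, flat on the work board. Octagonal shank 24 mm over flats; last 65 mm drawn out to a cutting edge 29 mm wide, 5 mm thick, level as it lies; head narrows to 18 mm over 15 mm. Origin on its axis at mid-length (12 mm above the board); x towards the edge, y along the edge's width, z up. Balance point about 10 mm headwards.
- chisel_tip (a point): Middle of the chisel's cutting edge, on its axis.
- chisel_head (a point): Middle of the chisel's struck end, on its axis.
- punch: Loose dark steel taper punch, 160 mm long, about 0.24 kg, flat on the work board beside the chisel. Octagonal shank 18 mm over flats, tapering over the last 65 mm to a blunt point 8 mm across; head narrows to 13 mm over 10 mm. Origin on its axis at mid-length (9 mm above the board); x towards the point, z up. Balance point about 10 mm headwards.
- punch_tip (a point): Middle of the punch's point, on its axis.
- punch_head (a point): Middle of the punch's struck end, on its axis.
- work_board: Fixed piece of plywood 240 x 200 x 12 mm on which the chisel and the punch lie, about 100 mm apart and roughly along its x. Origin at the centre of its underside on the bench.
- can: Loose spray can, 52 mm in diameter, 195 mm high, about 0.3 kg; straight side up to 160 mm, black cap 42 mm in diameter from 166 mm up. It starts upright on the bench close in front of the stand's near (-x) edge. Origin at the centre of its base, z up.
- tin_board: Fixed wooden board 300 x 110 x 9 mm, its length along its x. Origin at the centre of its underside on the bench. The tin and the jar stand on it on its x axis, 90 mm either side of its middle, either one at either end; their centres are 180 mm apart and the free gap between them is about 103 mm.
- gap (a point): Point on the top of the tin board midway between the tin and the jar and in line with them: where the spray can's base belongs.
- tin: Bystander: loose grey grease tin, 83 mm in diameter at the lid, 90 mm high, 0.7 kg. Origin at the centre of its base.
- jar: Bystander: loose glass jar of bolts, 72 mm in diameter, 108 mm high, 0.6 kg. Origin at the centre of its base.
- hammer: Bystander: loose hammer 280 mm long lying on the bench beyond the work board, wooden handle 26 mm thick, steel head 26 mm thick and 88 mm long. Origin midway along it on the bench.
- vice_back (a point): Middle of the top edge of the anvil at the back of the fixed bench vice, the part nearest the robot, 143 mm above the bench. The vice runs on from there away from the robot: 170 mm high, 170 mm wide at its base, jaws 100 mm wide.
Mind the look-alikes: they are no part of the job. What is shaped like the punch but green or purple is not meant.

How it is judged:
By the outcome, as a careful person would: the job done as asked, in the order asked, and still so for the second after the job is handed in, with the robot touching nothing.
It also fails if it takes over 72 s, if anything falls off the work surface, if the arm or the gripper's body presses on something with over 40 N, if the wrist force passes 120 N, or if a joint passes its speed limit or range.

## Working session

There is one attempt and no reset: what is moved stays moved. The work goes in short steps, Python scripts to look and compute and a tool call to move; the robot and the scene stay as the last step left them, time stands still between calls to the robot, and variables do not carry over. Pictures are saved under pics/ and viewed, at most 10 in all, crops included, and the job is handed in when it is done.

Besides the shell and the picture viewer there is one more tool, called after "Emit:" as a command line: name --argument value ..., lists and objects as JSON in quotes. send_rows: Moves the arm, as the interface text tells. Its arguments: {"type":"object","properties":{"moves":{"type":"array","items":{"type":"array","items":{"type":"array","items":{"type":"number"}}}},"newtons":{"type":"number"}},"required":["moves"]}

```bash
mkdir -p pics; ls
python3 - <<'E'
from workcell import ctrl
import cv2,numpy as np
np.set_printoptions(precision=3,suppress=True)
ims=[]
for c in("scene","top"):
    p,d=ctrl.camera(c); np.savez(f"{c}.npz",p=p,d=d); ims.append(p)
    print(ctrl.camera_model(c))
    cv2.imwrite(f"pics/{c}.png",cv2.resize(p[:,:,::-1],(800,600)))
print(ctrl.camera_model("wrist"),ctrl.state(),ctrl.grip_point_offset)
E
```

```text
pics
{'fx': 415.14388338466904, 'fy': 415.14388338466904, 'cx': 258.2468666926149, 'cy': 182.81611995741434, 'R': array([[ 0.068,  0.998, -0.009],
       [ 0.833, -0.062, -0.549],
       [-0.548,  0.029, -0.836]]), 't': array([  26.977, -382.294, 1663.399])}
{'fx': 420.08211670118504, 'fy': 420.08211670118504, 'cx': 256.88698074376725, 'cy': 190.95536146893994, 'R': array([[-0.021, -1.   ,  0.022],
       [-0.996,  0.019, -0.09 ],
       [ 0.09 , -0.024, -0.996]]), 't': array([ -70.672,  562.775, 1225.854])}
{'fx': 275.10198205555486, 'fy': 275.10198205555486, 'cx': 255.9736924368282, 'cy': 193.55434714474433, 'T_tool_cam': array([[   0.   ,   -0.959,   -0.283,   71.837],
       [   1.   ,    0.   ,   -0.001,    0.08 ],
       [   0.001,   -0.283,    0.959, -171.39 ],
       [   0.   ,    0.   ,    0.   ,    1.   ]])} {'time': 0.1, 'joints': array([ 1.112,  0.218,  1.615, -0.   ,  1.311, -0.112]), 'joint_vel': array([-0.002, -0.003, -0.006, -0.002, -0.001,  0.002]), 'tau': array([ -0.002, -39.807, -30.497,  -0.   ,   0.004,   0.   ]), 'tool_pos': array([212.055, 587.077, 201.295]), 'tool_rot': array([[-0.94 ,  0.34 , -0.001],
       [ 0.34 ,  0.94 , -0.002],
       [ 0.   , -0.002, -1.   ]]), 'ft_force': array([-1.025, -0.913,  0.844]), 'moment': array([ 0.027, -0.003,  0.04 ]), 'grasp_force': 0.0, 'grip_width': 0.999754643420494} 18.700000000000003
```

View pics/scene.png

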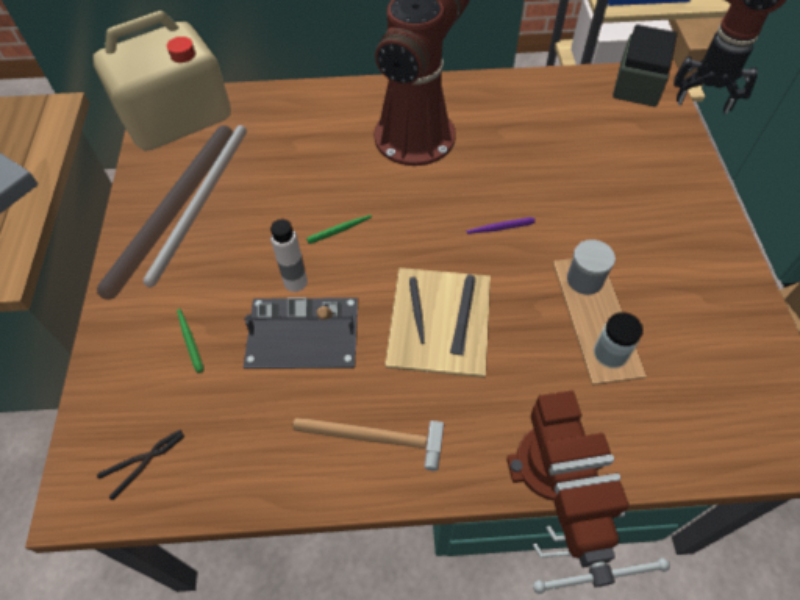

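View pics/top.png

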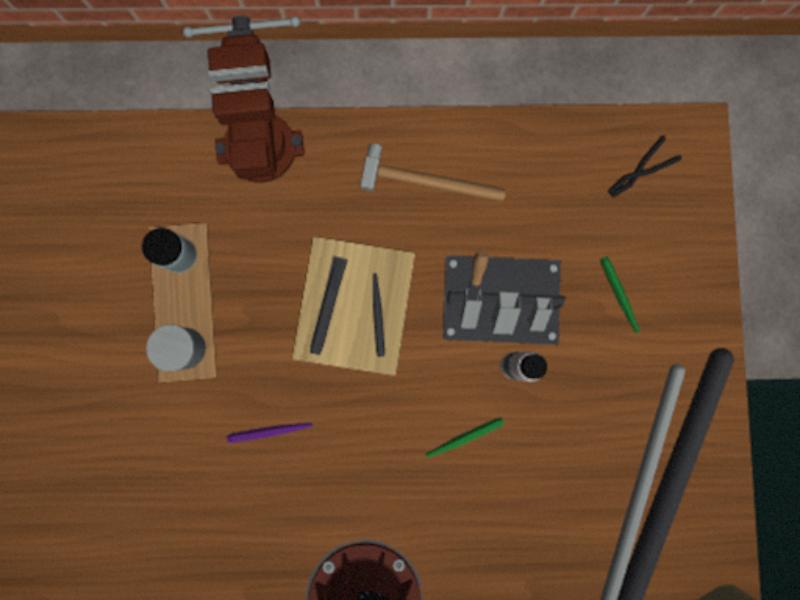

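Candidates for "punch": dark bar at top-zoomed (379,315), beside the chisel at (330,305) on the work board. The others are green at (465,437) and (620,295), and purple at (270,432). By colour and place, the punch is the one at (379,315). The can is at (525,367). The tubes, left to right, are file (472,310), wide (507,312) and narrow (542,315).

```bash
cat > h.py <<'E'
from workcell import ctrl
import cv2,numpy as np
np.set_printoptions(precision=3,suppress=True,linewidth=150)
def pose(s):
    T=np.eye(4);T[:3,:3]=s["tool_rot"];T[:3,3]=s["tool_pos"];return T
def cam(name):
    """picture, world point image, camera-to-world 4x4, model"""
    m=ctrl.camera_model(name)
    if name=="wrist": Twc=pose(ctrl.state())@m["T_tool_cam"]
    else:
        Twc=np.eye(4);Twc[:3,:3]=m["R"].T;Twc[:3,3]=-m["R"].T@m["t"]
    p,d=ctrl.camera(name)
    v,u=np.mgrid[:384,:512]
    c=np.dstack([(u-m["cx"])/m["fx"]*d,(v-m["cy"])/m["fy"]*d,d])
    W=c@Twc[:3,:3].T+Twc[:3,3]; W[d==0]=np.nan
    return p,W,Twc,m
def proj(X,Twc,m):
    c=(np.asarray(X)-Twc[:3,3])@Twc[:3,:3]
    return np.stack([c[...,0]/c[...,2]*m["fx"]+m["cx"],c[...,1]/c[...,2]*m["fy"]+m["cy"]],-1)
E
python3 - <<'E'
from h import *
for c in("top","scene"):
    p,W,T,m=cam(c); np.savez(c+"_w.npz",p=p,W=W,T=T)
    for t in("stand","chisel","punch","can","tin","jar","tin_board","work_board","hammer","file"):
        for r in ctrl.silhouettes(c,t)[:3]:
            if r["confidence"]<.3: continue
            P=W[r["mask"]];P=P[~np.isnan(P[:,0])]
            z=np.percentile(P[:,2],[5,50,95]); top=P[P[:,2]>z[2]-8] if t in("can","tin","jar") else P
            rc=cv2.minAreaRect(top[:,:2].astype(np.float32))
            print(c,t,round(r["confidence"],2),np.array(r["centre"]),len(P),"z",z,"med",np.median(top,0),"rect",np.array(rc[0]),np.array(rc[1]),round(rc[2],1))
    if c=="top":
        cv2.imwrite("pics/board.png",cv2.resize(p[145:245,180:370,::-1],(760,400),interpolation=cv2.INTER_CUBIC))
E
```

```text
top stand 0.62 [183.7 320.4] 2747 z [ 3.413  7.74  62.216] med [ 573.121 -279.267    7.74 ] rect [ 559.948 -276.124] [225.361 166.247] 86.1
top chisel 0.86 [194.2 207.7] 521 z [25.603 33.634 40.091] med [550.897  59.798  33.634] rect [553.791  62.461] [ 29.136 187.012] 74.2
top chisel 0.5 [ 70.7 157.1] 4104 z [ 19.938 139.688 173.161] med [892.461 189.038 139.688] rect [1143.546  282.28 ] [742.287 260.501] 27.7
top punch 0.85 [276.  168.8] 323 z [ 0.526 16.252 21.01 ] med [316.772 186.562  16.252] rect [316.768 178.313] [ 22.435 147.583] 9.3
top punch 0.81 [201.7 240.2] 261 z [24.211 29.31  34.154] med [526.293 -34.101  29.31 ] rect [534.094 -33.609] [158.877  16.938] 3.7
top punch 0.79 [184.5 392.8] 295 z [ 9.072 16.881 22.194] med [ 574.965 -500.761   16.881] rect [ 565.858 -505.678] [155.982  19.374] 22.1
top can 0.74 [191.6 122.1] 2165 z [ 5.422  9.71  13.798] med [568.476 323.584   9.944] rect [567.265 339.82 ] [300.428 112.059] 4.4
top can 0.6 [199.7 322.3] 392 z [29.823 65.764 95.897] med [ 533.634 -270.334   94.345] rect [ 538.482 -273.621] [38.961 26.579] 80.6
top can 0.59 [
[... 2727 characters left out ...]

scene jar 0.62 [202.8 293.2] 379 z [27.061 34.028 39.856] med [547.283  61.604  35.555] rect [550.536  60.231] [ 23.05  187.644] 74.3
scene tin_board 0.72 [204.1 380.8] 1606 z [ 4.876 10.071 14.584] med [573.538 320.052  10.071] rect [559.996 341.326] [311.078 117.409] 4.1
scene work_board 0.58 [206.7 284.6] 3453 z [ 8.992 13.308 17.85 ] med [566.329   5.991  13.308] rect [543.416  11.485] [203.347 255.43 ] 79.6
scene hammer 0.62 [275.8 244.7] 1064 z [12.467 24.453 29.342] med [ 795.336 -115.274   24.453] rect [ 795.306 -150.323] [278.842  87.75 ] 78.5
scene file 0.65 [202.8 207.4] 80 z [ 19.519 174.993 182.922] med [ 613.891 -211.611  174.993] rect [ 566.453 -216.55 ] [117.268  26.825] 6.5
```

View pics/board.png

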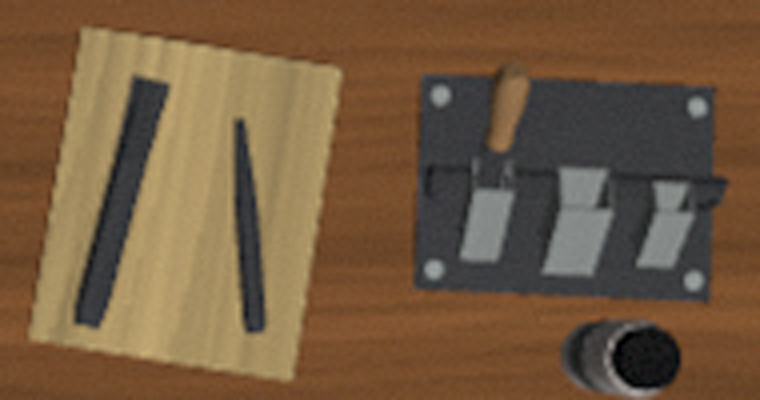

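The crop shows the punch with its point away from the robot, at crop (237,120), and the chisel with its edge away, at (150,82). The can is at crop (640,360). I'm moving above the can first.

Emit:
send_rows --moves '[[[-0.168,-0.251,-0.0325,0,0,0.951,1],[-0.168,-0.251,-0.0325,0,0,0.951,1],[-0.168,-0.251,-0.0325,0,0,0.951,1],[-0.168,-0.251,-0.0325,0,0,0.951,1],[-0.168,-0.251,-0.0325,0,0,0.951,1],[-0.168,-0.251,-0.0325,0,0,0.951,1],[-0.168,-0.251,-0.0325,0,0,0.951,1],[-0.168,-0.251,-0.0325,0,0,0.951,1],[-0.168,-0.251,-0.0325,0,0,0.951,1],[-0.168,-0.251,-0.0325,0,0,0.951,1]]]' --newtons 40

```text
time: 2.03
tool_pos: [285.5, 294.6, 235.5]
tool_rot: [[-0.269, 0.963, 0.001], [0.963, 0.269, 0.002], [0.001, 0.001, -1.0]]
ft_force: [-0.6, -0.3, 0.1]
grip_width: 1.002
grasp_force: 0.0
```

Emit:
send_rows --moves '[[[-0.302,-0.009,-0.0325,0,0,0.951,1],[-0.302,-0.009,-0.0325,0,0,0.951,1],[-0.302,-0.009,-0.0325,0,0,0.951,1],[-0.302,-0.009,-0.0325,0,0,0.951,1],[-0.302,-0.009,-0.0325,0,0,0.951,1],[-0.302,-0.009,-0.0325,0,0,0.951,1],[-0.302,-0.009,-0.0325,0,0,0.951,1],[-0.302,-0.009,-0.0325,0,0,0.951,1],[-0.302,-0.009,-0.0325,0,0,0.951,1],[-0.302,-0.009,-0.0325,0,0,0.951,1]]]'

```text
time: 2.87
tool_pos: [358.3, 2.0, 267.4]
tool_rot: [[0.626, 0.78, -0.001], [0.78, -0.626, 0.001], [0.001, -0.001, -1.0]]
ft_force: [-0.7, 0.2, -0.3]
grip_width: 0.998
grasp_force: 0.0
```

Emit:
send_rows --moves '[[[-0.182,0.241,-0.0325,0,0,0.951,1],[-0.182,0.241,-0.0325,0,0,0.951,1],[-0.182,0.241,-0.0325,0,0,0.951,1],[-0.182,0.241,-0.0325,0,0,0.951,1],[-0.182,0.241,-0.0325,0,0,0.951,1],[-0.182,0.241,-0.0325,0,0,0.951,1],[-0.182,0.241,-0.0325,0,0,0.951,1],[-0.182,0.241,-0.0325,0,0,0.951,1],[-0.182,0.241,-0.0325,0,0,0.951,1],[-0.182,0.241,-0.0325,0,0,0.951,1]]]'

```text
time: 3.7
tool_pos: [432.6, -289.5, 299.0]
tool_rot: [[0.999, -0.053, -0.001], [-0.053, -0.999, 0.003], [-0.001, -0.003, -1.0]]
ft_force: [-0.3, 1.4, 0.2]
grip_width: 1.002
grasp_force: 0.0
```

Run:
```python
from h import *
s=ctrl.state(); print(s["time"],s["joints"],s["tool_pos"],s["tool_rot"])
p,W,T,m=cam("wrist"); np.savez("w1.npz",p=p,W=W,T=T)
cv2.imwrite("pics/w1.png",p[:,:,::-1])
r=[r for r in ctrl.silhouettes("wrist","can")]
for x in r[:2]:
    P=W[x["mask"]];P=P[~np.isnan(P[:,0])];t=P[P[:,2]>185]
    print(x["confidence"],len(P),cv2.minEnclosingCircle(t[:,:2].astype(np.float32)) if len(t)>5 else 0, np.median(t,0))
for x in ctrl.silhouettes("wrist","stand")[:1]:
    P=W[x["mask"]];P=P[~np.isnan(P[:,0])];print(x["confidence"],cv2.minAreaRect(P[:,:2].astype(np.float32)),P.max(0),P.min(0))
```

```text
3.7 [-0.725 -0.072  1.74   0.001  1.476  0.898] [ 432.553 -289.505  299.034] [[ 0.999 -0.053 -0.001]
 [-0.053 -0.999  0.003]
 [-0.001 -0.003 -1.   ]]
0.87 2133 ((429.9292297363281, -293.1172790527344), 20.6756591796875) [ 431.115 -293.12   194.96 ]
0.44 2711 0 [nan nan nan]
0.78 ((557.4277954101562, -271.9219665527344), (244.11102294921875, 166.473876953125), 86.21888732910156) [ 643.152 -150.204  144.298] [ 467.886 -393.503   -2.399]
  return _methods._mean(a, axis=axis, dtype=dtype,
  ret = um.true_divide(
```

View pics/w1.png

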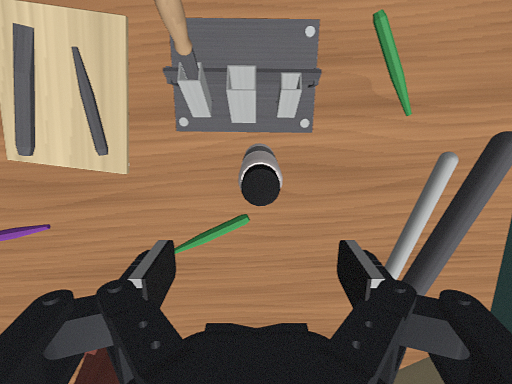

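The wrist picture shows the can at pixel (260,185), the tubes at (195,95), (242,95) and (290,95), and the tools on the board at the left. I'm descending to grip the can's straight side.

Emit:
send_rows --moves '[[[-0.001,0.001,0.02,0,0,0,1],[-0.001,0.001,0.045,0,0,0,1],[-0.001,0.001,0.07,0,0,0,1],[-0.001,0.001,0.095,0,0,0,1],[-0.001,0.001,0.12,0,0,0,1],[-0.001,0.001,0.14,0,0,0,1],[-0.001,0.001,0.155,0,0,0,1],[-0.001,0.001,0.165,0,0,0,1],[-0.001,0.001,0.167,0,0,0,1],[-0.001,0.001,0.167,0,0,0,1]]]'

```text
time: 4.68
tool_pos: [430.2, -291.3, 132.7]
tool_rot: [[0.998, -0.056, -0.001], [-0.056, -0.998, 0.001], [-0.001, -0.001, -1.0]]
ft_force: [-0.1, -0.4, -0.5]
grip_width: 0.999
grasp_force: 0.0
```

Emit:
send_rows --moves '[[[0,0,0,0,0,0,0.8],[0,0,0,0,0,0,0.7],[0,0,0,0,0,0,0.62],[0,0,0,0,0,0,0.5],[0,0,0,0,0,0,0.5],[0,0,0,0,0,0,0.5],[0,0,0,0,0,0,0.5],[0,0,0,0,0,0,0.5],[0,0,0,0,0,0,0.5],[0,0,0,0,0,0,0.5]]]' --newtons 40

```text
time: 5.52
tool_pos: [431.1, -293.5, 134.3]
tool_rot: [[0.998, -0.058, 0.002], [-0.058, -0.998, -0.002], [0.002, 0.002, -1.0]]
ft_force: [-0.2, -0.2, 5.9]
grip_width: 0.503
grasp_force: 11.2
```

Run:
```python
from h import *
s=ctrl.state(); print(s["grip_width"],s["grasp_force"],s["moment"])
p,W,T,m=cam("wrist"); cv2.imwrite("pics/w2.png",p[:,:,::-1])
for x in ctrl.silhouettes("wrist","can")[:1]:
    P=W[x["mask"]];P=P[~np.isnan(P[:,0])]
    print(x["confidence"],x["centre"],P.max(0),P.min(0))
```

```text
0.5027568069256526 11.161673852757303 [-0.229  0.094  0.021]
0.92 [243.9, 253.5] [ 455.591 -233.429  197.192] [ 245.43  -339.727   -1.295]
```

View pics/w2.png

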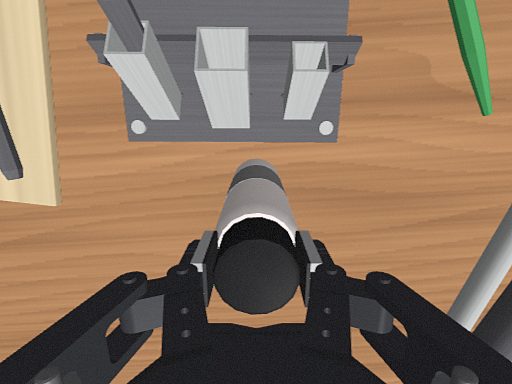

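The can sits between the pads, slightly high: pads at pixels (213,265) and (303,265), cap at (258,275). I'm regripping a little lower with a fuller close.

Emit:
send_rows --moves '[[[0,0,0,0,0,0,0.7],[0,0,0,0,0,0,0.75],[0,0,0.003,0,0,0,0.75],[0,0,0.006,0,0,0,0.75],[0,0,0.006,0,0,0,0.6],[0,0,0.006,0,0,0,0.4],[0,0,0.006,0,0,0,0.3],[0,0,0.006,0,0,0,0.3],[0,0,0.006,0,0,0,0.3],[0,0,0.006,0,0,0,0.3]]]' --newtons 40

```text
time: 6.45
tool_pos: [429.9, -292.0, 126.3]
tool_rot: [[0.998, -0.058, -0.001], [-0.058, -0.998, 0.001], [-0.001, -0.001, -1.0]]
ft_force: [0.1, -1.0, -3.6]
grip_width: 0.572
grasp_force: 41.8
```

Emit:
send_rows --moves '[[[0,0,-0.005,0,0,0,0.3],[0,0,-0.015,0,0,0,0.3],[0,0,-0.03,0,0,0,0.3],[0,0,-0.05,0,0,0,0.3],[0,0,-0.07,0,0,0,0.3],[0,0,-0.09,0,0,0,0.3],[0,0,-0.11,0,0,0,0.3],[0,0,-0.128,0,0,0,0.3],[0,0,-0.14,0,0,0,0.3],[0,0,-0.145,0,0,0,0.3]]]'

```text
time: 7.28
tool_pos: [431.4, -293.3, 275.4]
tool_rot: [[0.998, -0.058, 0.004], [-0.058, -0.998, -0.003], [0.004, 0.003, -1.0]]
ft_force: [0.7, -0.2, -3.0]
grip_width: 0.577
grasp_force: 42.2
```

Emit:
send_rows --moves '[[[0.002,-0.01,0,0,0,0,0.3],[0.005,-0.03,0,0,0,-0.01,0.3],[0.009,-0.06,0,0,0,-0.015,0.3],[0.015,-0.095,0,0,0,-0.02,0.3],[0.02,-0.13,0,0,0,-0.025,0.3],[0.026,-0.168,0,0,0,-0.03,0.3],[0.032,-0.206,0,0,0,-0.04,0.3],[0.038,-0.244,0,0,0,-0.05,0.3],[0.043,-0.282,0,0,0,-0.055,0.3],[0.049,-0.319,0,0,0,-0.06,0.3]]]'

```text
time: 8.12
tool_pos: [496.3, 26.1, 270.2]
tool_rot: [[1.0, 0.002, -0.003], [0.002, -1.0, 0.001], [-0.003, -0.001, -1.0]]
ft_force: [0.9, -1.1, -3.1]
grip_width: 0.572
grasp_force: 42.3
```

Emit:
send_rows --moves '[[[0.008,-0.037,0,0,0,-0.006,0.3],[0.016,-0.074,0,0,0,-0.012,0.3],[0.024,-0.11,0,0,0,-0.018,0.3],[0.031,-0.145,0,0,0,-0.025,0.3],[0.039,-0.18,0,0,0,-0.032,0.3],[0.046,-0.213,0,0,0,-0.04,0.3],[0.053,-0.244,0,0,0,-0.045,0.3],[0.059,-0.272,0,0,0,-0.05,0.3],[0.064,-0.298,0,0,0,-0.055,0.3],[0.068,-0.316,0,0,0,-0.06,0.3]]]'

```text
time: 8.95
tool_pos: [563.4, 342.3, 269.3]
tool_rot: [[0.998, 0.064, -0.004], [0.064, -0.998, -0.0], [-0.004, -0.0, -1.0]]
ft_force: [0.3, 0.0, -3.0]
grip_width: 0.571
grasp_force: 42.4
```

Run:
```python
from h import *
s=ctrl.state(); print(s["time"],s["joints"],s["tool_pos"],s["tool_rot"],s["grasp_force"])
for c in("scene","top"):
  p,W,T,m=cam(c)
  for t in("can","tin","jar"):
    for x in ctrl.silhouettes(c,t)[:1]:
      P=W[x["mask"]];P=P[~np.isnan(P[:,0])];z=np.percentile(P[:,2],97);t_=P[P[:,2]>z-8]
      print(c,t,x["confidence"],z,cv2.minAreaRect(t_[:,:2].astype(np.float32))[:2],len(t_))
  if c=="scene":
    cv2.imwrite("pics/s2.png",cv2.resize(p[60:260,290:470,::-1],(540,600)))
```

```text
8.95 [0.439 0.248 1.452 0.002 1.446 1.945] [563.378 342.346 269.258] [[ 0.998  0.064 -0.004]
 [ 0.064 -0.998 -0.   ]
 [-0.004 -0.    -1.   ]] 42.37217598594725
scene can 0.59 340.00603281524354 ((570.9038696289062, 343.0696105957031), (27.874374389648438, 44.017356872558594)) 118
scene tin 0.66 104.50985477838269 ((491.4175720214844, 316.5591735839844), (67.67921447753906, 131.1434326171875)) 374
scene jar 0.66 121.27461392009842 ((653.5281982421875, 345.9610900878906), (62.48137283325195, 66.63395690917969)) 349
top can 0.98 339.94678066378845 ((548.6004638671875, 317.47943115234375), (14.331908226013184, 71.09893798828125)) 55
top tin 0.65 104.04318248411865 ((478.63812255859375, 332.44134521484375), (78.068115234375, 80.77057647705078)) 640
top jar 0.7 121.65575617061968 ((656.983154296875, 345.699462890625), (65.54412841796875, 64.2080307006836)) 445
```

View pics/s2.png

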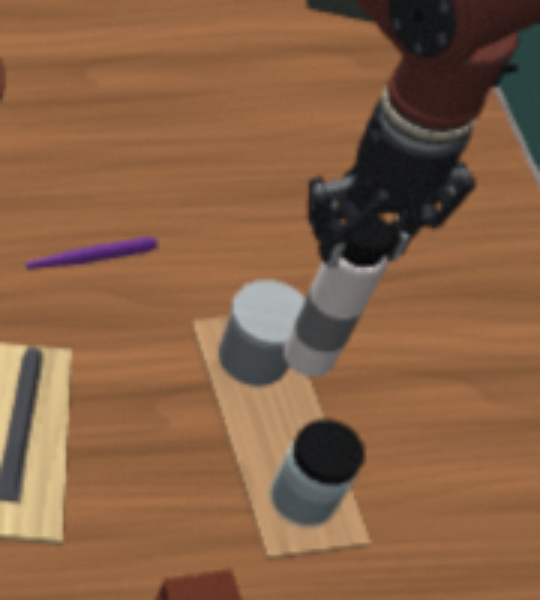

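Emit:
send_rows --moves '[[[0,0,0.01,0,0,0,0.3],[0,0,0.03,0,0,0,0.3],[0,0,0.05,0,0,0,0.3],[0,0,0.07,0,0,0,0.3],[0,0,0.09,0,0,0,0.3],[0,0,0.108,0,0,0,0.3],[0,0,0.12,0,0,0,0.3],[0,0,0.128,0,0,0,0.3],[0,0,0.132,0,0,0,0.3],[0,0,0.132,0,0,0,0.3]]]'

```text
time: 10.18
tool_pos: [564.9, 338.9, 139.2]
tool_rot: [[0.998, 0.061, -0.001], [0.061, -0.998, -0.001], [-0.001, 0.0, -1.0]]
ft_force: [-0.3, -0.8, -3.5]
grip_width: 0.568
grasp_force: 42.5
```

Emit:
send_rows --moves '[[[0,0,0.001,0,0,0,0.3],[0,0,0.001,0,0,0,0.3],[0,0,0.002,0,0,0,0.3],[0,0,0.002,0,0,0,0.3],[0,0,0.003,0,0,0,0.3],[0,0,0.003,0,0,0,0.3],[0,0,0.004,0,0,0,0.3],[0,0,0.004,0,0,0,0.3],[0,0,0.004,0,0,0,0.3],[0,0,0.004,0,0,0,0.3]]]'

```text
time: 11.02
tool_pos: [565.2, 339.3, 135.9]
tool_rot: [[0.998, 0.062, -0.0], [0.062, -0.998, -0.0], [-0.0, 0.0, -1.0]]
ft_force: [0.1, 0.5, -4.2]
grip_width: 0.566
grasp_force: 42.5
```

Run:
```python
from h import *
for i in range(3):
  s=ctrl.state(); print(s["time"],s["tool_pos"],s["ft_force"],s["grasp_force"]); ctrl.camera("top")
```

```text
11.0167 [565.171 339.271 135.896] [ 0.112  0.504 -4.227] 42.504902308573946
11.0667 [565.255 339.304 135.99 ] [ 0.73   0.019 -3.331] 42.506075247656554
11.1167 [565.248 339.304 135.998] [ 0.975 -0.776 -3.425] 42.50649900524877
```

Emit:
send_rows --moves '[[[0,0,0.0005,0,0,0,0.3],[0,0,0.001,0,0,0,0.3],[0,0,0.001,0,0,0,0.3],[0,0,0.0015,0,0,0,0.3],[0,0,0.0015,0,0,0,0.3],[0,0,0.002,0,0,0,0.3],[0,0,0.002,0,0,0,0.3],[0,0,0.002,0,0,0,0.3],[0,0,0.002,0,0,0,0.3],[0,0,0.002,0,0,0,0.3]]]'

```text
time: 12.0
tool_pos: [566.1, 339.5, 135.3]
tool_rot: [[0.998, 0.062, 0.002], [0.062, -0.998, 0.001], [0.002, -0.0, -1.0]]
ft_force: [0.4, -2.2, 5.5]
grip_width: 0.577
grasp_force: 43.5
```

Emit:
send_rows --moves '[[[0,0,0,0,0,0,0.62],[0,0,0,0,0,0,0.7],[0,0,0,0,0,0,0.78],[0,0,0,0,0,0,0.8],[0,0,-0.005,0,0,0,0.8],[0,0,-0.02,0,0,0,0.8],[0,0,-0.045,0,0,0,0.8],[0,0,-0.08,0,0,0,0.8],[0,0,-0.115,0,0,0,0.8],[0,0,-0.15,0,0,0,0.8]]]'

```text
time: 12.83
tool_pos: [564.8, 339.2, 285.3]
tool_rot: [[0.998, 0.062, -0.001], [0.062, -0.998, -0.0], [-0.001, 0.0, -1.0]]
ft_force: [0.6, 0.6, 0.2]
grip_width: 0.797
grasp_force: 0.0
```

Emit:
send_rows --moves '[[[-0.003,0.02,-0.01,0,0,0.02,0.8],[-0.006,0.055,-0.01,0,0,0.06,0.7],[-0.01,0.09,-0.01,0,0,0.1,0.6],[-0.014,0.128,-0.01,0,0,0.15,0.6],[-0.018,0.165,-0.01,0,0,0.2,0.6],[-0.022,0.2,-0.01,0,0,0.25,0.6],[-0.026,0.235,-0.01,0,0,0.3,0.6],[-0.029,0.26,-0.01,0,0,0.32,0.6],[-0.031,0.277,-0.01,0,0,0.339,0.6],[-0.031,0.277,-0.01,0,0,0.339,0.6]]]'

```text
time: 13.67
tool_pos: [551.3, 57.6, 294.4]
tool_rot: [[0.961, -0.278, 0.0], [-0.278, -0.961, -0.002], [0.001, 0.001, -1.0]]
ft_force: [0.5, 0.4, 0.4]
grip_width: 0.597
grasp_force: 0.0
```

Run:
```python
from h import *
def fit(P,name):
    c,(a,b),_=cv2.minAreaRect(P[:,:2].astype(np.float32)); bx=cv2.boxPoints(((c),(a,b),_))
    e=max([bx[1]-bx[0],bx[2]-bx[1]],key=np.linalg.norm); e=e*np.sign(e[0])
    print(name,np.array(c),a,b,"ang",np.degrees(np.arctan2(e[1],e[0])),"z",np.percentile(P[:,2],[5,50,95]))
s=ctrl.state(); print(s["time"],s["joints"],s["tool_pos"],s["tool_rot"])
p,W,T,m=cam("wrist");np.savez("w3.npz",p=p,W=W,T=T)
for t in("chisel","punch","work_board"):
  for x in ctrl.silhouettes("wrist",t)[:2]:
    P=W[x["mask"]];P=P[~np.isnan(P[:,0])]; fit(P,(t,x["confidence"],x["centre"]))
p,W,T,m=cam("top")
for t in("can","tin","jar"):
    for x in ctrl.silhouettes("top",t)[:1]:
      P=W[x["mask"]];P=P[~np.isnan(P[:,0])];z=np.percentile(P[:,2],97);t_=P[P[:,2]>z-8]
      print(t,x["confidence"],z,cv2.minAreaRect(t_[:,:2].astype(np.float32))[:2],len(t_))
```

```text
13.6667 [-0.022  0.004  1.675 -0.002  1.462  1.831] [551.291  57.621 294.396] [[ 0.961 -0.278  0.   ]
 [-0.278 -0.961 -0.002]
 [ 0.001  0.001 -1.   ]]
('chisel', 0.91, [151.1, 252.7]) [550.746  61.254] 27.494712829589844 188.90731811523438 ang -15.764472 z [26.414 32.617 36.775]
('punch', 0.97, [157.9, 315.5]) [528.001 -35.454] 166.65110778808594 21.364437103271484 ang 3.5810676 z [19.249 27.729 30.87 ]
('punch', 0.96, [293.8, 231.6]) [387.44  121.979] 115.46247863769531 312.0113220214844 ang -33.184532 z [ 0.033 14.673 18.936]
('work_board', 0.61, [139.5, 284.6]) [548.672  10.322] 209.40444946289062 249.99880981445312 ang -10.639451 z [10.456 12.017 13.583]
can 0.57 206.9292923148948 ((567.8220825195312, 336.4117126464844), (38.9400634765625, 40.88441467285156)) 215
tin 0.93 103.62280272904472 ((452.8431091308594, 250.20755004882812), (255.67710876464844, 80.30209350585938)) 683
jar 0.91 121.41042437656286 ((656.297119140625, 346.0379638671875), (65.20525360107422, 64.92633056640625)) 451
```

Emit:
send_rows --moves '[[[-0.005,0,0.02,0,0,0,0.6],[-0.012,-0.001,0.05,0,0,0,0.6],[-0.02,-0.001,0.085,0,0,0,0.6],[-0.021,-0.001,0.12,0,0,0,0.6],[-0.021,-0.001,0.155,0,0,0,0.6],[-0.021,-0.001,0.19,0,0,0,0.6],[-0.021,-0.001,0.22,0,0,0,0.6],[-0.021,-0.001,0.24,0,0,0,0.6],[-0.021,-0.001,0.251,0,0,0,0.6],[-0.021,-0.001,0.251,0,0,0,0.6]]]' --newtons 100

```text
time: 14.9
tool_pos: [528.7, 68.1, 40.0]
tool_rot: [[0.962, -0.273, -0.006], [-0.273, -0.962, 0.0], [-0.006, 0.002, -1.0]]
ft_force: [-0.6, 0.9, 0.2]
grip_width: 0.599
grasp_force: 0.0
```

Run:
```python
from h import *
for i in range(2):
  s=ctrl.state(); print(s["time"],s["tool_pos"],s["ft_force"]); ctrl.camera("top")
i=cv2.imread("pics/w2.png"); cv2.imwrite("pics/w2c.png",cv2.resize(i[0:150,80:370],None,fx=2.75,fy=2.75,interpolation=cv2.INTER_CUBIC))
```

```text
14.9 [528.743  68.116  39.962] [-0.567  0.912  0.172]
14.95 [530.632  68.026  42.078] [ 1.452 -1.106  1.088]
```

View pics/w2c.png

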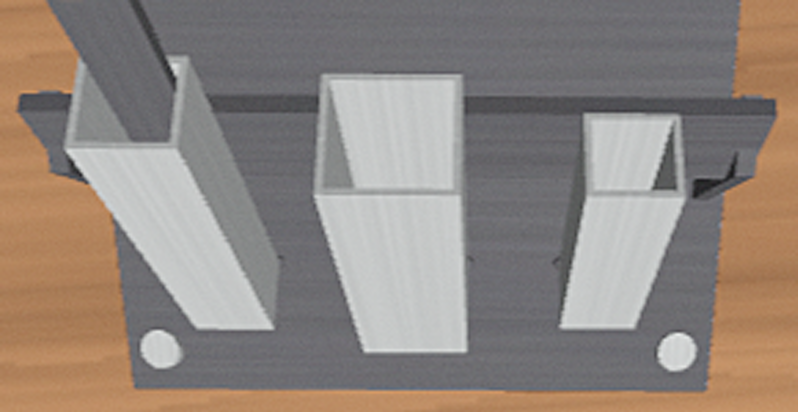

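```bash
cat > standfit.py <<'E'
from h import *
from scipy.optimize import least_squares
from scipy.spatial.transform import Rotation as Ro
m=ctrl.camera_model("wrist")
T=np.eye(4);T[:3,:3]=[[.998,-.058,.002],[-.058,-.998,-.002],[.002,.002,-1]];T[:3,3]=[431.1,-293.5,134.3]
T[:3,:3]=Ro.from_matrix(T[:3,:3]).as_matrix();Twc=T@m["T_tool_cam"]
tub={"w":(0,37,[(321,75),(463,75),(463,194),(315,194)],[(364,352),(467,352)]),
"n":(-66,27,[(585,114),(680,114),(686,196),(586,196)],[(561,328),(636,328)]),
"f":(66,28,[(80,57),(188,57),(177,148),(67,148)],[(195,328),(274,328)])}
a=np.array([.5,0,np.sqrt(3)/2]);nx=np.array([np.sqrt(3)/2,0,-.5]);ey=np.array([0,1,0])
def model(q):
    sx,sy,yaw,xt=q[:4];X=[];O=[]
    for (k,(y,w,c,f)),L in zip(tub.items(),q[4:7]):
        b=np.array([xt,y,6]);M=b+L*a;h=w/2
        X+=[M+nx*h+ey*h,M+nx*h-ey*h,M-nx*h-ey*h,M-nx*h+ey*h]
        fx=b+[-h/np.cos(np.pi/6),0,0];X+=[fx+ey*h,fx-ey*h];O+=c+f
    X+=[np.array([-47.5,112.5,6]),np.array([-47.5,-112.5,6])];O+=[(134,387),(706,390)]
    X=Ro.from_euler("z",yaw).apply(X)+[sx,sy,0]
    return X,(np.array(O)+.5)/2.75-.5+[80,0]
def res(q):
    X,O=model(q);C=Twc.copy();C[:3,:3]=Ro.from_rotvec(q[7:10]).as_matrix()@C[:3,:3]
    return np.r_[(proj(X,C,m)-O).ravel(),np.array(q[7:10])/.005]
r=least_squares(res,[525,-275,-.06,0,85,72,90,0,0,0],loss="soft_l1")
print(r.x,"rms",np.sqrt(np.mean(r.fun**2)));print(r.fun[:-3].reshape(-1,2).round(1).tolist())
sx,sy,yaw,xt=r.x[:4]
for k,L in zip("wnf",r.x[4:7]):
    print(k,Ro.from_euler("z",yaw).apply(np.array([xt,tub[k][0],6])+L*a)+[sx,sy,0])
W=np.load("w1.npz");W=W["W"].reshape(-1,3)
P=W[~np.isnan(W[:,0])];loc=Ro.from_euler("z",-yaw).apply(P-[sx,sy,0])
s=(abs(loc[:,0]-45)<25)&(abs(loc[:,1])<20)&(loc[:,2]>45);print("depth wide rim hi",np.percentile(loc[s],[1,50,99],axis=0))
E
python3 standfit.py
```

```text
[ 513.568 -273.898   -0.061  -11.176   82.595   74.988   93.575   -0.       0.03    -0.   ] rms 1.8640232810195116
[[2.2, -0.2], [-0.5, 0.0], [-0.9, -0.0], [2.2, -0.2], [2.5, -1.0], [-0.1, -0.9], [-1.2, -0.7], [-1.3, -0.5], [-1.7, 0.2], [-0.7, 0.1], [-2.1, 2.4], [-3.9, 2.4], [0.3, -1.1], [0.3, -0.9], [1.1, 0.3], [0.6, 0.1], [5.4, 2.5], [3.2, 2.6], [-0.7, 0.3], [-0.0, -0.2]]
w [ 543.634 -275.744   77.529]
n [ 535.792 -341.387   70.941]
f [ 553.158 -210.205   87.038]
depth wide rim hi [[ 20.084 -19.172  45.587]
 [ 39.177   1.136  68.458]
 [ 50.589  18.855  96.944]]
```

Emit:
send_rows --moves '[[[0,0,0.008,0,0,0,0.6],[0,0,0.016,0,0,0,0.6],[0,0,0.024,0,0,0,0.6],[0,0,0.029,0,0,0,0.6],[0,0,0.029,0,0,0,0.6],[0,0,0.029,0,0,0,0.5],[0,0,0.029,0,0,0,0.4],[0,0,0.029,0,0,0,0.3],[0,0,0.029,0,0,0,0.2],[0,0,0.029,0,0,0,0.1]]]' --newtons 100

```text
time: 15.83
tool_pos: [531.8, 67.6, 14.4]
tool_rot: [[0.962, -0.274, 0.001], [-0.274, -0.962, -0.0], [0.001, -0.0, -1.0]]
ft_force: [0.8, -0.7, -0.3]
grip_width: 0.104
grasp_force: 0.0
```

Emit:
send_rows --moves '[[[0,0,0,0,0,0,0.05],[0,0,0,0,0,0,0.05],[0,0,0,0,0,0,0.05],[0,0,0,0,0,0,0.05],[0,0,-0.002,0,0,0,0.05],[0,0,-0.006,0,0,0,0.05],[0,0,-0.012,0,0,0,0.05],[0,0,-0.02,0,0,0,0.05],[0,0,-0.03,0,0,0,0.05],[0,0,-0.04,0,0,0,0.05]]]'

```text
time: 16.67
tool_pos: [531.8, 67.6, 55.3]
tool_rot: [[0.962, -0.274, 0.001], [-0.274, -0.962, -0.0], [0.001, -0.0, -1.0]]
ft_force: [-0.2, 0.9, -0.3]
grip_width: 0.051
grasp_force: 0.0
```

The grip closed on nothing, so I'll look before doing anything else.

Run:
```python
from h import *
s=ctrl.state(); print(s["time"],s["tool_pos"],s["grip_width"])
p,W,T,m=cam("wrist");np.savez("w4.npz",p=p,W=W,T=T);cv2.imwrite("pics/w4.png",p[:,:,::-1])
print(proj(s["tool_pos"],T,m),proj(s["tool_pos"]+np.array([0,0,18.7]),T,m))
for x in ctrl.silhouettes("wrist","chisel")[:1]:
    P=W[x["mask"]];P=P[~np.isnan(P[:,0])];print(x["confidence"],x["centre"],np.percentile(P,[2,50,98],axis=0))
# depth along the image column through the grasp
for v in range(150,384,12): print(v,W[v,230],W[v,256])
```

```text
16.6667 [531.774  67.602  55.307] 0.05072436818272725
[255.849 224.294] [255.855 236.34 ]
0.76 [134.8, 255.8] [[478.445  27.084  25.508]
 [586.399  51.562  31.871]
 [640.262  83.011  36.854]]
150 [579.733  74.753  12.927] [577.182  54.568  36.27 ]
162 [570.681  77.662  12.175] [569.161  56.849  36.32 ]
174 [561.558  80.482  12.609] [560.817  59.222  35.786]
186 [551.826  83.662  11.25 ] [552.389  61.619  35.934]
198 [542.578  86.399  12.988] [543.833  64.052  36.339]
210 [532.439  89.648  12.247] [534.688  66.653  35.601]
222 [522.236  92.849  12.238] [525.664  69.219  35.943]
234 [511.918  96.05   12.615] [516.029  71.959  35.395]
246 [542.095  78.347 100.111] [507.412  74.411  37.526]
258 [542.067  77.177 112.632] [496.012  77.651  34.668]
270 [546.479  74.072 130.913] [486.48   80.363  35.881]
282 [546.069  73.478 138.595] [476.085  83.319  36.024]
294 [550.227  70.918 151.927] [463.496  86.897  33.493]
306 [549.807  70.554 157.194] [425.928  97.555  -0.627]
318 [550.398  69.812 163.103] [412.525 101.367  -0.356]
330 [550.34   69.411 167.562] [541.862  64.708 160.168]
342 [550.664  68.895 171.956] [542.814  64.442 165.592]
354 [546.955  70.072 171.813] [542.279  64.597 168.995]
366 [544.568  70.704 173.047] [542.92   64.418 173.17 ]
378 [545.012  70.216 176.749] [542.53   64.531 176.062]
```

View pics/w4.png

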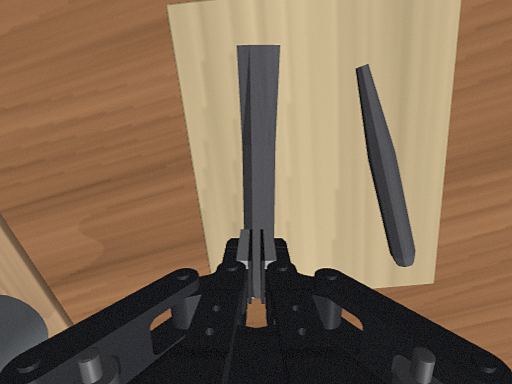

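The picture shows the chisel still in place under the shut fingers (pad tips at pixel (256,232)) and the punch at (385,165). I'm checking where the finger ends really are from the depth data.

Run:
```python
from h import *
m=ctrl.camera_model("wrist")
for f in("w1","w3","w4"):
    z=np.load(f+".npz");W=z["W"];Ttool=z["T"]@np.linalg.inv(m["T_tool_cam"])
    L=(W-Ttool[:3,3])@Ttool[:3,:3]
    s=(abs(L[...,0])<45)&(abs(L[...,1])<75)&(L[...,2]>-90)&(L[...,2]<12)
    P=L[s]
    for lo in range(-80,12,6):
        q=P[(P[:,2]>=lo)&(P[:,2]<lo+6)]
        if len(q): print(f,lo,len(q),"x",np.percentile(q[:,0],[2,98]),"|y|",np.percentile(abs(q[:,1]),[2,50,98]))
```

```text
w1 -80 860 x [ 0.04  11.772] |y| [42.266 43.68  48.833]
w1 -74 852 x [-8.37  11.693] |y| [42.243 43.039 55.753]
w1 -68 796 x [-9.687 11.641] |y| [42.269 42.978 55.75 ]
w1 -62 683 x [-9.875 11.606] |y| [42.226 43.005 55.712]
w1 -56 606 x [-9.763 11.593] |y| [42.258 42.969 55.496]
w1 -50 424 x [-9.905 11.512] |y| [42.235 42.838 52.73 ]
w1 -44 77 x [-8.454  8.075] |y| [42.275 42.792 43.228]
w3 -80 1000 x [ 6.548 13.999] |y| [27.15  37.425 53.594]
w3 -74 677 x [-7.387 12.465] |y| [25.31  27.094 37.955]
w3 -68 519 x [-9.716 11.701] |y| [25.283 25.906 37.072]
w3 -62 576 x [-9.463 11.577] |y| [25.266 27.354 38.953]
w3 -56 498 x [-9.805 11.649] |y| [25.277 27.061 38.817]
w3 -50 439 x [-9.714 11.546] |y| [25.27  27.12  38.669]
w3 -44 361 x [-9.582 11.56 ] |y| [25.27  26.321 38.091]
w3 -38 168 x [-9.819 11.454] |y| [25.27  25.808 31.458]
w3 -32 3 x [-7.128 -4.067] |y| [25.575 25.664 25.691]
w4 -80 1585 x [-7.632 13.928] |y| [ 4.016 12.4   34.329]
w4 -74 472 x [-4.195 13.994] |y| [ 3.707 12.188 27.811]
w4 -68 544 x [-10.117  11.904] |y| [2.217 3.505 9.697]
w4 -62 336 x [-8.935 11.712] |y| [ 1.938  6.39  15.41 ]
w4 -56 359 x [ 3.253 11.681] |y| [ 1.953  7.494 15.402]
w4 -50 305 x [ 6.403 11.64 ] |y| [ 2.388  9.387 15.365]
w4 -44 252 x [ 6.702 11.73 ] |y| [ 2.479  9.072 15.281]
w4 -38 142 x [ 6.835 11.586] |y| [ 2.251  6.494 13.661]
w4 -32 2 x [10.666 10.682] |y| [7.231 7.425 7.619]
```

The depth shows the finger ends lie about 33 mm behind the reported TCP when shut (about 43 when open), so I should use a true grasp point of roughly −52. I'm regrasping deeper.

Emit:
send_rows --moves '[[[0,0,0,0,0,0,0.3],[0,0,0,0,0,0,0.5],[0,0,0,0,0,0,0.55],[0,0,0.01,0,0,0,0.55],[0,0,0.025,0,0,0,0.55],[0,0,0.04,0,0,0,0.55],[0,0,0.052,0,0,0,0.55],[0,0,0.062,0,0,0,0.55],[0,0,0.069,0,0,0,0.55],[0,0,0.072,0,0,0,0.55]]]' --newtons 100

```text
time: 17.6
tool_pos: [530.0, 67.6, -19.4]
tool_rot: [[0.962, -0.274, -0.004], [-0.274, -0.962, 0.0], [-0.004, 0.001, -1.0]]
ft_force: [-8.0, -1.9, 19.4]
grip_width: 0.546
grasp_force: 9.2
```

Emit:
send_rows --moves '[[[0,0,0,0,0,0,0.45],[0,0,0,0,0,0,0.4],[0,0,0,0,0,0,0.35],[0,0,0,0,0,0,0.3],[0,0,0,0,0,0,0.2],[0,0,0,0,0,0,0.1],[0,0,0,0,0,0,0.05],[0,0,0,0,0,0,0.05],[0,0,0,0,0,0,0.05],[0,0,0,0,0,0,0.05]]]' --newtons 100

```text
time: 18.43
tool_pos: [532.8, 67.1, -16.4]
tool_rot: [[0.962, -0.273, 0.002], [-0.273, -0.962, -0.001], [0.002, 0.0, -1.0]]
ft_force: [-1.8, -1.1, 7.3]
grip_width: 0.253
grasp_force: 98.8
```

Emit:
send_rows --moves '[[[0,0,-0.003,0,0,0,0.05],[0,0,-0.01,0,0,0,0.05],[0,0,-0.025,0,0,0,0.05],[0,0,-0.045,0,0,0,0.05],[0,0,-0.07,0,0,0,0.05],[0,0,-0.1,0,0,0,0.05],[0,0,-0.13,0,0,0,0.05],[0,0,-0.16,0,0,0,0.05],[0,0,-0.185,0,0,0,0.05],[0,0,-0.2,0,0,0,0.05]]]'

```text
time: 19.27
tool_pos: [531.8, 67.8, 184.4]
tool_rot: [[0.962, -0.274, 0.002], [-0.274, -0.962, 0.0], [0.002, -0.001, -1.0]]
ft_force: [1.5, 0.1, -4.9]
grip_width: 0.248
grasp_force: 98.8
```

```bash
sed -i 's|b=np.array(\[xt,y,6\]);M=b+L\*a;h=w/2|h=w/2;b=np.array([xt,y,6])+h*np.tan(np.pi/6)*a;M=b+L*a|; s|fx=b+\[-h/np.cos(np.pi/6),0,0\]|fx=b-nx*h|; s|+L\*a)+\[sx|+(L+tub[k][1]/2*np.tan(np.pi/6))*a)+[sx|' standfit.py; python3 standfit.py
python3 - <<'E'
from h import *
ctrl.camera("top")
s=ctrl.state(); print(s["time"],s["tool_pos"],s["ft_force"],s["moment"],s["grasp_force"])
p,W,T,m=cam("wrist");np.savez("w5.npz",p=p,W=W,T=T)
Tt=T@np.linalg.inv(m["T_tool_cam"]);L=(W-Tt[:3,3])@Tt[:3,:3]
for x in ctrl.silhouettes("wrist","chisel")[:1]:
    P=L[x["mask"]];P=P[~np.isnan(P[:,0])];P=P[(abs(P[:,1])<20)&(P[:,2]<0)]
    print(x["confidence"])
    for lo in range(-100,110,15):
        q=P[(P[:,0]>=lo)&(P[:,0]<lo+15)]
        if len(q)>3: print(lo,len(q),q.mean(0),np.percentile(q[:,1],[3,97]),np.percentile(q[:,2],[3,97]))
    print("tip",np.percentile(P[:,0],99.5))
E
```

```text
[ 522.745 -274.02    -0.062  -16.811   77.371   72.735   89.887    0.001   -0.001    0.   ] rms 1.2581376530962083
[[2.0, -0.0], [-0.2, 0.2], [-0.7, -0.3], [1.5, -0.5], [0.0, -5.4], [-0.1, -5.2], [-0.3, -0.3], [0.1, -0.1], [0.0, 0.4], [0.3, 0.2], [-0.3, 0.5], [-0.8, 0.6], [-0.3, -0.2], [-0.0, 0.0], [0.1, 0.6], [-0.8, 0.4], [0.7, 0.3], [-0.1, 0.4], [-0.5, 0.2], [0.8, -0.1]]
w [ 549.907 -275.711   82.255]
n [ 542.052 -341.35    75.741]
f [ 558.957 -210.147   90.845]
depth wide rim hi [[ 20.23  -19.593  46.663]
 [ 31.091   0.117  67.807]
 [ 41.426  18.167  90.502]]
19.3167 [533.571  67.885 187.025] [ 0.622 -0.798 -2.823] [-0.007  0.023 -0.017] 98.83761998265982
0.64
-40 770 [-30.694   0.095 -50.586] [-10.925  11.01 ] [-53.296 -46.082]
-25 1073 [-17.489  -0.161 -50.859] [-10.95   10.541] [-53.308 -46.35 ]
-10 1082 [ -2.489  -0.299 -51.122] [-10.192   9.594] [-53.4   -47.107]
5 1278 [ 12.734  -0.146 -50.787] [-10.634  10.428] [-53.297 -46.307]
20 1452 [ 27.597  -0.136 -50.525] [-11.132  10.727] [-53.21  -45.848]
35 1636 [ 42.694  -0.257 -50.351] [-11.369  10.87 ] [-53.119 -45.478]
50 1858 [ 57.668  -0.184 -49.265] [-11.733  11.214] [-52.345 -44.462]
65 2053 [ 72.649  -0.113 -47.281] [-12.05   11.838] [-50.038 -43.198]
80 2342 [ 87.63   -0.123 -45.354] [-12.77   12.393] [-47.847 -42.128]
95 2612 [102.63   -0.177 -43.411] [-13.264  12.885] [-45.634 -41.168]
tip 113.74676798737075
```

```bash
sed -i 's|h=w/2;b=np.array(\[xt,y,6\])|h=w/2;b=np.array([xt+(q[10] if w==37 else 0),y,6])|; s|0,0,0\],loss|0,0,0,0],loss|; s|np.array(\[xt,tub\[k\]\[0\],6\])|np.array([xt+(r.x[10] if k=="w" else 0),tub[k][0],6])|' standfit.py; python3 standfit.py
```

```text
[ 522.87  -274.483   -0.061  -16.36    84.675   71.936   89.413   -0.      -0.001    0.      -5.519] rms 0.33632768077093184
[[0.5, -0.5], [-0.3, -0.2], [-0.7, 0.5], [-0.1, 0.3], [0.3, -0.1], [0.0, 0.0], [-0.3, -0.3], [-0.0, -0.1], [-0.1, 0.3], [0.4, 0.1], [-0.2, -0.0], [-0.7, 0.1], [0.1, -0.4], [0.3, -0.2], [0.5, 0.3], [-0.4, 0.1], [0.7, -0.1], [-0.1, -0.0], [-0.5, 0.3], [0.8, -0.2]]
w [ 548.621 -276.06    88.581]
n [ 542.296 -341.796   75.049]
f [ 559.232 -210.586   90.434]
depth wide rim hi [[ 20.788 -19.169  47.187]
 [ 31.002   0.702  67.915]
 [ 41.272  18.586  90.513]]
```

```bash
cat > kin.py <<'E'
import numpy as np
from scipy.spatial.transform import Rotation as Ro
from scipy.optimize import least_squares
lo=np.array([-2.75,-.78,.31,-1.13,.13,-2.58]);hi=np.array([2.75,2.1,2.55,4.27,2.63,2.58])
def fk(j,p):
    L2,L3,d1,d6,lat,a1=p
    A=Ro.from_euler("z",j[0])
    w=A.apply([a1+L2*np.sin(j[1])+L3*np.sin(j[1]+j[2]),lat,d1+L2*np.cos(j[1])+L3*np.cos(j[1]+j[2])])
    R=A*Ro.from_euler("y",j[1]+j[2])*Ro.from_euler("z",j[3])*Ro.from_euler("y",j[4])*Ro.from_euler("z",j[5]+np.pi/2)
    return w+R.apply([0,0,d6]),R
def ik(P,R,p,seeds=40):
    best=None;rng=np.random.default_rng(0)
    for s in range(seeds):
        j0=rng.uniform(lo,hi)
        f=lambda j:np.r_[(fk(j,p)[0]-P)/100,(fk(j,p)[1].inv()*R).as_rotvec()]
        r=least_squares(f,j0,bounds=(lo,hi))
        if best is None or r.cost<best.cost-1e-9: best=r
    return best.x,best.cost
E
python3 - <<'E'
from kin import *
np.set_printoptions(precision=3,suppress=True)
D=[([1.112,.217,1.613],[212.413,587.809,202.5]),([-.725,-.072,1.74],[432.55,-289.5,299.03]),([.439,.248,1.452],[563.38,342.35,269.26]),([-.022,.004,1.675],[551.29,57.62,294.4])]
D=[(j+[0,np.pi-j[1]-j[2],0],P) for j,P in D]
r=least_squares(lambda q:np.concatenate([fk(j,[q[0],q[1],q[2],0,q[3],0])[0]-P for j,P in D]),[430,550,-70,70]);print(r.x,r.cost,r.fun)
L2,L3,k,lat=r.x
psi=-.061;a=np.array([.5*np.cos(psi),.5*np.sin(psi),.866]);n=np.array([.866*np.cos(psi),.866*np.sin(psi),-.5])
R=np.c_[-a,np.cross(n,-a),n]
P=np.array([653.7,-282.4,188.2])
for d6 in(240,300,360,420):
    p=[L2,L3,k+d6,d6,lat,0]
    for nm,Rr in(("tip=+x",R),("tip=-x",R@np.diag([-1,-1,1]))):
        print(d6,nm,*ik(P,Ro.from_matrix(Rr),p))
E
```

```text
[433.929 550.152 -80.312  70.047] 15.28026731489608 [ 1.665  3.758 -0.069  0.38  -0.472  0.07  -2.904 -1.788  0.197 -1.212
  0.341 -0.199]
240 tip=+x [-0.671  0.104  2.063  1.787  0.515  2.58 ] 0.008703754059319627
240 tip=-x [-0.678  0.104  2.007  1.441  0.53  -0.191] 2.8313224247256135e-24
300 tip=+x [-0.74   0.049  2.177  1.736  0.582  2.58 ] 0.003496737258782235
300 tip=-x [-0.742  0.046  2.135  1.525  0.577 -0.331] 8.96284631956371e-23
360 tip=+x [-0.821  0.001  2.276  1.675  0.647  2.58 ] 0.0007881129504774052
360 tip=-x [-0.818 -0.004  2.254  1.581  0.637 -0.454] 2.774449457573448e-26
420 tip=+x [-0.911 -0.043  2.364  1.607  0.709  2.576] 4.03960229387136e-22
420 tip=-x [-0.911 -0.043  2.364  1.607  0.709 -0.566] 2.8668767954005085e-30
```

The kinematic fit shows that holding the chisel with its tip along tool +x would take joint 6 past its range, while tip along −x is comfortable. So I'll lay the chisel back and regrasp it turned 180°.

Emit:
send_rows --moves '[[[0,0,0.025,0,0,0,0.05],[0,0,0.06,0,0,0,0.05],[0,0,0.1,0,0,0,0.05],[0,0,0.135,0,0,0,0.05],[0,0,0.165,0,0,0,0.05],[0,0,0.185,0,0,0,0.05],[0,0,0.194,0,0,0,0.05],[0,0,0.198,0,0,0,0.05],[0,0,0.199,0,0,0,0.2],[0,0,0.199,0,0,0,0.4]]]'

```text
time: 20.25
tool_pos: [529.0, 67.7, -16.8]
tool_rot: [[0.962, -0.273, -0.005], [-0.273, -0.962, -0.0], [-0.005, 0.002, -1.0]]
ft_force: [0.7, 0.1, 0.3]
grip_width: 0.378
grasp_force: 0.0
```

Emit:
send_rows --moves '[[[0,0,0,0,0,0,0.55],[0,0,0,0,0,0,0.55],[0,0,-0.01,0,0,0,0.55],[0,0,-0.035,0,0,0,0.55],[0,0,-0.07,0,0,0,0.55],[0,0,-0.09,0,0,-0.12,0.55],[0,0,-0.09,0,0,-0.24,0.55],[0,0,-0.09,0,0,-0.36,0.55],[0,0,-0.09,0,0,-0.48,0.55],[0,0,-0.09,0,0,-0.6,0.55]]]'

```text
time: 21.08
tool_pos: [532.2, 67.6, 74.2]
tool_rot: [[0.946, 0.323, 0.002], [0.323, -0.946, 0.0], [0.002, 0.001, -1.0]]
ft_force: [-0.3, -1.1, -0.4]
grip_width: 0.551
grasp_force: 0.0
```

Emit:
send_rows --moves '[[[0,0,0,0,0,-0.124,0.55],[0,0,0,0,0,-0.248,0.55],[0,0,0,0,0,-0.372,0.55],[0,0,0,0,0,-0.496,0.55],[0,0,0,0,0,-0.62,0.55],[0,0,0,0,0,-0.744,0.55],[0,0,0,0,0,-0.868,0.55],[0,0,0,0,0,-0.992,0.55],[0,0,0,0,0,-1.116,0.55],[0,0,0,0,0,-1.24,0.55]]]'

```text
time: 21.92
tool_pos: [532.0, 67.6, 73.8]
tool_rot: [[0.002, 1.0, 0.001], [1.0, -0.002, 0.0], [0.0, 0.001, -1.0]]
ft_force: [0.4, 0.4, 0.3]
grip_width: 0.546
grasp_force: 0.0
```

Emit:
send_rows --moves '[[[0,0,0,0,0,-0.124,0.55],[0,0,0,0,0,-0.248,0.55],[0,0,0,0,0,-0.372,0.55],[0,0,0,0,0,-0.496,0.55],[0,0,0,0,0,-0.62,0.55],[0,0,0,0,0,-0.744,0.55],[0,0,0,0,0,-0.868,0.55],[0,0,0,0,0,-0.992,0.55],[0,0,0,0,0,-1.116,0.55],[0,0,0,0,0,-1.24,0.55]]]'

```text
time: 22.75
tool_pos: [532.0, 67.6, 73.8]
tool_rot: [[-0.945, 0.327, 0.001], [0.327, 0.945, 0.0], [-0.001, 0.0, -1.0]]
ft_force: [0.7, -0.2, -0.1]
grip_width: 0.551
grasp_force: 0.0
```

Run:
```python
from h import *
ctrl.camera("top")
s=ctrl.state(); print(s["time"],s["joints"],s["tool_pos"],s["tool_rot"])
p,W,T,m=cam("wrist")
for x in ctrl.silhouettes("wrist","chisel")[:1]:
    P=W[x["mask"]];P=P[~np.isnan(P[:,0])];P=P[(P[:,2]<45)&(P[:,2]>20)];print(x["confidence"],cv2.minAreaRect(P[:,:2].astype(np.float32)))
p,W,T,m=cam("top")
for x in ctrl.silhouettes("top","chisel")[:1]:
    P=W[x["mask"]];P=P[~np.isnan(P[:,0])];P=P[(P[:,2]<45)&(P[:,2]>20)];print(x["confidence"],cv2.minAreaRect(P[:,:2].astype(np.float32)))
```

```text
22.8 [-0.005  0.179  1.921  0.     1.04  -1.246] [532.029  67.59   73.792] [[-0.946  0.323  0.001]
 [ 0.323  0.946  0.   ]
 [-0.001  0.    -1.   ]]
0.78 ((543.767578125, 62.72391891479492), (27.602886199951172, 189.8671875), 73.1656265258789)
0.74 ((519.2474365234375, -272.05194091796875), (36.17380142211914, 49.953765869140625), 87.89498901367188)
```

Emit:
send_rows --moves '[[[0,0,0.01,0,0,-0.052,0.55],[0,0,0.025,0,0,-0.052,0.55],[0,0,0.045,0,0,-0.052,0.55],[0,0,0.062,0,0,-0.052,0.55],[0,0,0.075,0,0,-0.052,0.55],[0,0,0.084,0,0,-0.052,0.55],[0,0,0.089,0,0,-0.052,0.55],[0,0,0.09,0,0,-0.052,0.5],[0,0,0.09,0,0,-0.052,0.4],[0,0,0.09,0,0,-0.052,0.35]]]' --newtons 100

```text
time: 23.83
tool_pos: [532.5, 67.6, -16.1]
tool_rot: [[-0.959, 0.283, 0.002], [0.283, 0.959, -0.0], [-0.002, 0.0, -1.0]]
ft_force: [0.0, -0.9, -0.1]
grip_width: 0.348
grasp_force: 0.0
```

Emit:
send_rows --moves '[[[0,0,0,0,0,0,0.3],[0,0,0,0,0,0,0.2],[0,0,0,0,0,0,0.1],[0,0,0,0,0,0,0.05],[0,0,0,0,0,0,0.05],[0,0,0,0,0,0,0.05],[0,0,-0.005,0,0,0,0.05],[0,0,-0.015,0,0,0,0.05],[0,0,-0.03,0,0,0,0.05],[0,0,-0.05,0,0,0,0.05]]]'

```text
time: 24.67
tool_pos: [528.4, 68.0, 31.3]
tool_rot: [[-0.959, 0.283, -0.006], [0.283, 0.959, 0.001], [0.006, -0.001, -1.0]]
ft_force: [0.7, 0.0, -5.7]
grip_width: 0.249
grasp_force: 98.6
```

Emit:
send_rows --moves '[[[0,0,-0.025,0,0,0,0.05],[0,0,-0.055,0,0,0,0.05],[0,0,-0.09,0,0,0,0.05],[0,0,-0.12,0,0,0,0.05],[0,0,-0.15,0,0,0,0.05],[0,0,-0.18,0,0,0,0.05],[0,0,-0.205,0,0,0,0.05],[0,0,-0.22,0,0,0,0.05],[0,0,-0.22,0,0,0,0.05],[0,0,-0.22,0,0,0,0.05]]]'

```text
time: 25.5
tool_pos: [531.3, 67.9, 253.2]
tool_rot: [[-0.959, 0.283, 0.001], [0.283, 0.959, 0.0], [-0.001, 0.001, -1.0]]
ft_force: [0.2, 0.3, -5.6]
grip_width: 0.254
grasp_force: 98.8
```

```bash
cat > hold.py <<'E'
from h import *
import sys
s=ctrl.state(); print(s["time"],s["joints"],s["tool_pos"],s["tool_rot"],s["ft_force"],s["moment"],s["grip_width"],s["grasp_force"])
p,W,T,m=cam("wrist");np.savez("hold.npz",p=p,W=W,T=T)
Tt=T@np.linalg.inv(m["T_tool_cam"]);L=(W-Tt[:3,3])@Tt[:3,:3]
for x in ctrl.silhouettes("wrist",sys.argv[1])[:3]:
    P=L[x["mask"]];P=P[~np.isnan(P[:,0])];P=P[(abs(P[:,1])<20)&(P[:,2]<0)]
    print(x["confidence"],x["centre"],len(P))
    for lo in range(-130,110,20):
        q=P[(P[:,0]>=lo)&(P[:,0]<lo+20)]
        if len(q)>3: print(lo,len(q),q.mean(0),np.percentile(q[:,1],[3,97]),np.percentile(q[:,2],[3,97]))
    if len(P): print("ends",np.percentile(P[:,0],[.5,99.5]))
E
python3 hold.py chisel
```

```text
25.5 [-0.004 -0.014  1.769  0.     1.386 -1.288] [531.26   67.934 253.204] [[-0.959  0.283  0.001]
 [ 0.283  0.959  0.   ]
 [-0.001  0.001 -1.   ]] [ 0.204  0.28  -5.619] [-0.016  0.024 -0.016] 0.2539945210240665 98.80460886284709
0.89 [197.6, 256.2] 11279
-50 546 [-34.096  -0.088 -49.016] [-11.529  11.138] [-51.98  -44.517]
-30 1398 [-19.962  -0.274 -49.593] [-11.13   10.543] [-52.137 -44.953]
-10 1492 [  0.123  -0.23  -50.066] [-10.304   9.821] [-52.343 -45.876]
10 1846 [ 20.225  -0.309 -49.692] [-11.457  10.811] [-52.445 -44.842]
30 2129 [ 40.21   -0.352 -49.703] [-11.57   10.818] [-52.434 -44.896]
50 2431 [ 60.206  -0.367 -49.754] [-11.502  10.743] [-52.604 -45.004]
70 1437 [ 76.055  -0.442 -48.431] [-10.071   9.175] [-51.639 -44.141]
ends [-37.367  82.023]
0.28 [223.0, 4.8] 0
```

```bash
cat > plan.py <<'E'
from h import *
from kin import *
from scipy.spatial.transform import Slerp
PSI=-.061;a=np.array([.5*np.cos(PSI),.5*np.sin(PSI),.8660]);n=np.array([.866*np.cos(PSI),.866*np.sin(PSI),-.5])
RI=Ro.from_matrix(np.c_[a,np.cross(n,a),n])
def iks(P,R,p,j0):
    f=lambda j:np.r_[(fk(j,p)[0]-P)/100,(fk(j,p)[1].inv()*R).as_rotvec()]
    r=least_squares(f,np.clip(j0,lo+1e-3,hi-1e-3),bounds=(lo,hi));return r.x,r.cost
def path(wp,ncalls,j0,d6s=(240,300,360,420)):
    """wp: list of (P,R); ncalls per leg; prints call end offsets in the tool frame of each call's start"""
    for d6 in d6s:
        p=[433.9,550.2,-80.3+d6,d6,70,0];j=np.array(j0);out=[];mx=0
        for (P0,R0),(P1,R1),k in zip(wp[:-1],wp[1:],ncalls):
            S=Slerp([0,1],Ro.concatenate([R0,R1]))
            for t in np.linspace(0,1,5*k+1):
                jn,c=iks(P0+(P1-P0)*t,S(t),p,j);mx=max(mx,c)
                if t>0: out.append(np.abs(jn-j).max()/2)
                j=jn
        print(d6,"maxcost",round(mx,5),"max rad/row",round(max(out[1:]),3),"end",j)
    for (P0,R0),(P1,R1),k in zip(wp[:-1],wp[1:],ncalls):
        S=Slerp([0,1],Ro.concatenate([R0,R1]))
        for i in range(k):
            Ra,Rb=S(i/k),S((i+1)/k)
            print("call",(Ra.inv().apply((P1-P0)/k)/1000).round(4),(Ra.inv()*Rb).as_rotvec().round(4),"rot deg",np.degrees((Ra.inv()*Rb).magnitude()).round(1))
E
python3 - <<'E'
from plan import *
s=ctrl.state();P0=s["tool_pos"];R0=Ro.from_matrix(s["tool_rot"]);M=np.array([548.6,-276.1,88.6])
pre=M+140*a+40.3*n; print(pre)
via=pre+[10,0,130]
path([(P0,R0),(via,RI)],[3],s["joints"])
E
```

```text
[ 653.305 -282.495  189.69 ]
240 maxcost 0.0 max rad/row 0.094 end [-0.667 -0.007  1.862  1.053  0.604  0.272]
300 maxcost 0.0 max rad/row 0.087 end [-0.729 -0.093  2.001  1.139  0.631  0.143]
360 maxcost 0.0 max rad/row 0.083 end [-0.802 -0.175  2.132  1.207  0.676  0.025]
420 maxcost 0.0 max rad/row 0.081 end [-0.891 -0.253  2.255  1.254  0.738 -0.083]
call [-0.076 -0.099 -0.023] [-0.492  0.056  0.848] rot deg 56.3
call [-0.115  0.009 -0.053] [-0.492  0.056  0.848] rot deg 56.3
call [-0.058  0.11  -0.027] [-0.492  0.056  0.848] rot deg 56.3
```

Run:
```python
from plan import *
s=ctrl.state();P0=s["tool_pos"];R0=Ro.from_matrix(s["tool_rot"]);M=np.array([548.6,-276.1,88.6])
pre=M+140*a+40.3*n;via=pre+[10,0,130]
Rm=Slerp([0,1],Ro.concatenate([R0,RI]))(2/3);Pm=np.array([625,-150,400])
path([(P0,R0),(Pm,Rm),(via,RI)],[2,1],s["joints"])
S=Slerp([0,1],Ro.concatenate([R0,RI]))
for t in np.linspace(0,1,7):
    P=P0+(Pm-P0)*t*1.5 if t<.667 else Pm+(via-Pm)*(t*3-2)
    print(t,P,"tip",P+S(t).apply([-110,0,-40]),"head",P+S(t).apply([80,0,-40]),"zdir",S(t).apply([0,0,1]))
```

```text
240 maxcost 0.0 max rad/row 0.069 end [-0.667 -0.007  1.862  1.053  0.604  0.272]
300 maxcost 0.0 max rad/row 0.066 end [-0.729 -0.093  2.001  1.139  0.631  0.143]
360 maxcost 0.0 max rad/row 0.067 end [-0.802 -0.175  2.132  1.207  0.676  0.025]
420 maxcost 0.0 max rad/row 0.069 end [-0.891 -0.253  2.255  1.254  0.738 -0.083]
call [-0.076 -0.091 -0.075] [-0.492  0.056  0.848] rot deg 56.3
call [-0.097  0.035 -0.095] [-0.492  0.056  0.848] rot deg 56.3
call [-0.138  0.075  0.031] [-0.492  0.056  0.848] rot deg 56.3
0.0 [529.628  67.786 250.42 ] tip [635.32   36.669 289.928] head [453.078  90.399 290.778] zdir [-0.005  0.    -1.   ]
0.16666666666666666 [553.471  13.339 287.815] tip [633.546 -66.646 317.653] head [489.197  55.923 333.154] zdir [ 0.087  0.226 -0.97 ]
0.3333333333333333 [577.314 -41.107 325.21 ] tip [ 615.244 -151.48   334.112] head [531.815  12.916 380.085] zdir [ 0.259  0.38  -0.888]
0.5 [601.157 -95.554 362.605] tip [ 590.375 -210.649  344.254] head [576.494 -41.323 429.32 ] zdir [ 0.47   0.427 -0.772]
0.6666666666666666 [ 625. -150.  400.] tip [ 570.453 -243.039  354.52 ] head [ 618.308 -106.846  478.057] zdir [ 0.671  0.355 -0.651]
0.8333333333333333 [ 644.152 -216.247  359.845] tip [ 561.131 -265.663  293.773] head [ 648.321 -192.834  446.068] zdir [ 0.814  0.181 -0.552]
1.0 [ 663.305 -282.495  319.69 ] tip [ 573.829 -277.03   244.428] head [ 668.655 -282.822  408.972] zdir [ 0.864 -0.053 -0.5  ]
```

Emit:
send_rows --moves '[[[-0.005,-0.006,-0.005,-0.03,0.003,0.05,0.05],[-0.011,-0.014,-0.011,-0.073,0.008,0.127,0.05],[-0.019,-0.023,-0.019,-0.123,0.014,0.212,0.05],[-0.027,-0.033,-0.027,-0.177,0.02,0.305,0.05],[-0.035,-0.042,-0.034,-0.226,0.026,0.39,0.05],[-0.043,-0.052,-0.043,-0.28,0.032,0.483,0.05],[-0.051,-0.061,-0.05,-0.33,0.038,0.57,0.05],[-0.06,-0.072,-0.059,-0.389,0.044,0.67,0.05],[-0.068,-0.082,-0.067,-0.443,0.05,0.763,0.05],[-0.076,-0.091,-0.075,-0.492,0.056,0.848,0.05]]]'

```text
time: 26.43
tool_pos: [577.2, -42.3, 324.7]
tool_rot: [[-0.434, 0.862, 0.26], [0.867, 0.322, 0.381], [0.245, 0.391, -0.887]]
ft_force: [-0.2, -0.2, -5.9]
grip_width: 0.251
grasp_force: 99.0
```

Emit:
send_rows --moves '[[[-0.01,0.004,-0.01,-0.049,0.006,0.085,0.05],[-0.019,0.007,-0.019,-0.098,0.011,0.17,0.05],[-0.029,0.011,-0.029,-0.148,0.017,0.254,0.05],[-0.039,0.014,-0.038,-0.197,0.022,0.339,0.05],[-0.049,0.018,-0.048,-0.246,0.028,0.424,0.05],[-0.058,0.021,-0.057,-0.295,0.034,0.509,0.05],[-0.068,0.025,-0.067,-0.344,0.039,0.594,0.05],[-0.078,0.028,-0.076,-0.394,0.045,0.678,0.05],[-0.087,0.032,-0.086,-0.443,0.05,0.763,0.05],[-0.097,0.035,-0.095,-0.492,0.056,0.848,0.05]]]'

```text
time: 27.27
tool_pos: [625.0, -150.2, 398.4]
tool_rot: [[0.256, 0.696, 0.671], [0.713, -0.604, 0.355], [0.652, 0.387, -0.651]]
ft_force: [-0.5, -0.5, -4.9]
grip_width: 0.252
grasp_force: 99.2
```

Emit:
send_rows --moves '[[[-0.014,0.008,0.003,-0.049,0.006,0.085,0.05],[-0.028,0.015,0.006,-0.098,0.011,0.17,0.05],[-0.043,0.023,0.01,-0.153,0.017,0.263,0.05],[-0.058,0.031,0.013,-0.207,0.024,0.356,0.05],[-0.073,0.039,0.016,-0.261,0.03,0.45,0.05],[-0.088,0.047,0.02,-0.315,0.036,0.543,0.05],[-0.103,0.056,0.023,-0.369,0.042,0.636,0.05],[-0.119,0.064,0.027,-0.423,0.048,0.729,0.05],[-0.131,0.071,0.03,-0.468,0.053,0.806,0.05],[-0.138,0.075,0.031,-0.492,0.056,0.848,0.05]]]'

```text
time: 28.1
tool_pos: [662.9, -281.4, 314.5]
tool_rot: [[0.503, -0.063, 0.862], [-0.037, -0.998, -0.051], [0.863, -0.006, -0.504]]
ft_force: [-0.2, 0.9, -6.5]
grip_width: 0.248
grasp_force: 99.3
```

Run:
```python
from plan import *
for i in range(3): ctrl.camera("top")
s=ctrl.state();P0=s["tool_pos"];R0=Ro.from_matrix(s["tool_rot"]);M=np.array([548.6,-276.1,88.6])
print(s["time"],s["joints"],P0,s["tool_rot"],s["grip_width"],s["ft_force"]);
r=least_squares(lambda d:fk(s["joints"],[433.9,550.2,-80.3+d[0],d[0],70,0])[0]-P0,[300]);print("d6",r.x,r.fun,(fk(s["joints"],[433.9,550.2,0,0,70,0])[1].inv()*R0).as_rotvec())
pre=M+140*a+40.3*n
print("err to via in tool",R0.inv().apply(pre+[10,0,130]-P0),(R0.inv()*RI).as_rotvec())
p,W,T,m=cam("wrist");cv2.imwrite("pics/w6.png",p[:,:,::-1]);np.savez("w6.npz",p=p,W=W,T=T)
print(proj(np.array([M,P0+R0.apply([-110,0,-40.3])]),T,m))
```

```text
28.25 [-0.766 -0.091  2.039  1.191  0.652  0.062] [ 663.69  -281.035  317.272] [[ 0.501 -0.058  0.863]
 [-0.032 -0.998 -0.049]
 [ 0.865 -0.003 -0.502]] 0.24866342537395758 [ 0.178  1.086 -6.056]
d6 [322.799] [  3.548 -11.634  -7.294] [ 0. -0.  0.]
err to via in tool [ 1.945  1.473 -1.475] [-0.004  0.002 -0.001]
[[258.22  457.874]
 [255.771 406.874]]
```

View pics/w6.png

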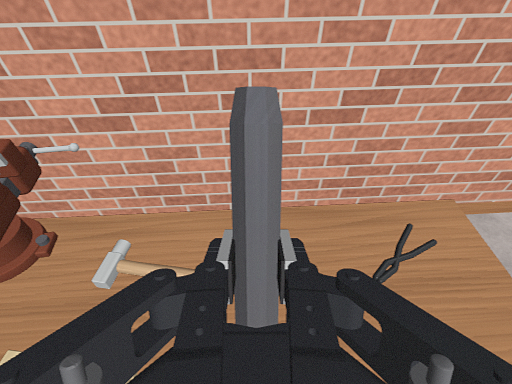

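The picture shows the chisel held head up, with its head at pixel (256,95); the tip is hidden below. I'm going to the pre-insert pose and checking from the fixed cameras.

Emit:
send_rows --moves '[[[-0.01,0.0,0.005,-0.004,0.002,-0.001,0.05],[-0.03,0.001,0.014,-0.004,0.002,-0.001,0.05],[-0.05,0.001,0.024,-0.004,0.002,-0.001,0.05],[-0.07,0.002,0.034,-0.004,0.002,-0.001,0.05],[-0.088,0.002,0.042,-0.004,0.002,-0.001,0.05],[-0.102,0.002,0.049,-0.004,0.002,-0.001,0.05],[-0.111,0.0025,0.053,-0.004,0.002,-0.001,0.05],[-0.115,0.0025,0.055,-0.004,0.002,-0.001,0.05],[-0.1155,0.0025,0.055,-0.004,0.002,-0.001,0.05],[-0.1155,0.0025,0.055,-0.004,0.002,-0.001,0.05]]]'

```text
time: 29.13
tool_pos: [655.6, -285.0, 195.4]
tool_rot: [[0.493, -0.064, 0.867], [-0.029, -0.998, -0.057], [0.869, 0.003, -0.494]]
ft_force: [0.6, -0.1, -4.7]
grip_width: 0.254
grasp_force: 99.3
```

Run:
```python
from plan import *
ctrl.camera("top")
M=np.array([548.6,-276.1,88.6]);pre=M+140*a+40.3*n
ims=[]
for c in("scene","top"):
    p,W,T,m=cam(c)
    s=ctrl.state();P0=s["tool_pos"];R0=Ro.from_matrix(s["tool_rot"])
    tip=P0+R0.apply([-110,0,-40.3])
    u=proj(np.array([M,tip]),T,m);print(c,u)
    v0,u0=int(u[0,1])-45,int(u[0,0])-45
    q=cv2.resize(p[v0:v0+75,u0:u0+80,::-1],None,fx=5,fy=5,interpolation=cv2.INTER_CUBIC)
    for k,col in zip(u,((0,255,0),(0,0,255))): cv2.circle(q,(int((k[0]-u0+.5)*5),int((k[1]-v0+.5)*5)),3,col,-1)
    ims.append(q)
cv2.imwrite("pics/s3.png",np.hstack(ims))
print(s["time"],s["joints"],P0,s["ft_force"])
print("err in tool",R0.inv().apply(pre-P0),(R0.inv()*RI).as_rotvec())
```

```text
scene [[189.459 196.868]
 [186.424 196.578]]
top [[325.776 192.111]
 [329.088 184.417]]
29.2833 [-0.783  0.089  2.131  1.578  0.609 -0.42 ] [ 656.166 -285.259  196.867] [-0.21  -0.646 -5.543]
err in tool [-7.728 -2.61   0.892] [ 0.004 -0.008  0.003]
```

View pics/s3.png

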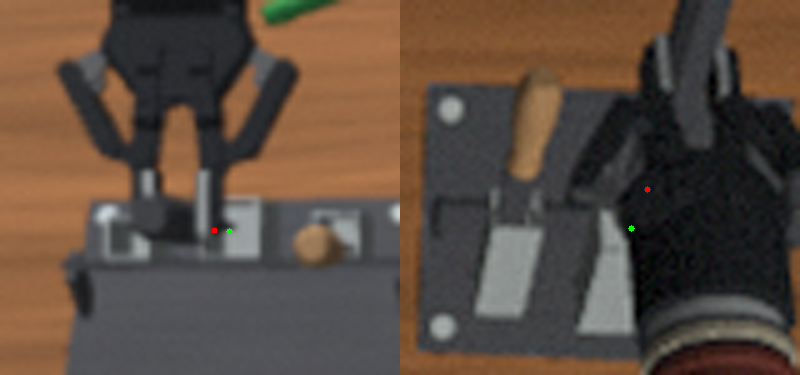

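The view shows the tip (red) about over the wide mouth (green) and the grasp intact: scene crop (214,230)/(229,231). I'll let it settle and correct numerically.

Emit:
send_rows --moves '[[[0,0,0,0,0,0,0.05],[0,0,0,0,0,0,0.05],[0,0,0,0,0,0,0.05],[0,0,0,0,0,0,0.05],[0,0,0,0,0,0,0.05],[0,0,0,0,0,0,0.05],[0,0,0,0,0,0,0.05],[0,0,0,0,0,0,0.05],[0,0,0,0,0,0,0.05],[0,0,0,0,0,0,0.05]]]'

```text
time: 30.12
tool_pos: [655.4, -284.6, 194.9]
tool_rot: [[0.494, -0.063, 0.867], [-0.029, -0.998, -0.056], [0.869, 0.003, -0.495]]
ft_force: [0.4, 0.3, -4.9]
grip_width: 0.254
grasp_force: 99.3
```

```bash
cat > err.py <<'E'
from plan import *
import sys
def err(M,s_,tipx,tipz,tipy=0):
    """tool-frame error to put the tip s_ mm above mouth M along the tube axis"""
    s=ctrl.state();P0=s["tool_pos"];R0=Ro.from_matrix(s["tool_rot"])
    tgt=M+(s_-tipx)*a-tipz*n-RI.apply([0,tipy,0])
    print(s["time"],P0,"ft",s["ft_force"],"ft tool",R0.inv().apply(s["ft_force"]),"mom",s["moment"],"grip",s["grip_width"],s["grasp_force"])
    print("err in tool",R0.inv().apply(tgt-P0),(R0.inv()*RI).as_rotvec(),"axial s now",s_-RI.inv().apply(tgt-P0)[0])
if __name__=="__main__":
    for i in range(2): ctrl.camera("top"); err(np.array([548.6,-276.1,88.6]),float(sys.argv[1]),-110,-40.3,-.2)
E
python3 err.py 30
```

```text
30.1667 [ 655.416 -284.53   194.871] ft [-0.296 -0.482 -5.391] ft tool [-4.817  0.486  2.437] mom [0.125 1.214 0.001] grip 0.2519274359998643 99.28399667143822
err in tool [-5.605 -1.711  0.617] [ 0.003 -0.006  0.001] axial s now 35.602556587195394
30.2167 [ 655.402 -284.562  194.86 ] ft [ 0.052 -0.094 -5.657] ft tool [-4.888  0.075  2.848] mom [ 0.056  1.206 -0.057] grip 0.254097068870602 99.28386395797133
err in tool [-5.589 -1.744  0.622] [ 0.003 -0.006  0.001] axial s now 35.58741499412971
```

Emit:
send_rows --moves '[[[0,-0.001,0,0.001,-0.002,0.001,0.05],[0,-0.0017,0.0006,0.003,-0.006,0.001,0.05],[-0.003,-0.0017,0.0006,0.003,-0.006,0.001,0.05],[-0.008,-0.0017,0.0006,0.003,-0.006,0.001,0.05],[-0.014,-0.0017,0.0006,0.003,-0.006,0.001,0.05],[-0.02,-0.0017,0.0006,0.003,-0.006,0.001,0.05],[-0.025,-0.0017,0.0006,0.003,-0.006,0.001,0.05],[-0.028,-0.0017,0.0006,0.003,-0.006,0.001,0.05],[-0.0286,-0.0017,0.0006,0.003,-0.006,0.001,0.05],[-0.0286,-0.0017,0.0006,0.003,-0.006,0.001,0.05]]]'

```text
time: 31.05
tool_pos: [641.6, -282.0, 169.1]
tool_rot: [[0.499, -0.062, 0.864], [-0.031, -0.998, -0.053], [0.866, -0.0, -0.5]]
ft_force: [0.1, 0.1, -5.3]
grip_width: 0.255
grasp_force: 99.3
```

```bash
python3 err.py 0
python3 - <<'E'
# numeric check of tip against the mouth in the scene camera: dark chisel pixels near the mouth
from h import *
from plan import *
p,W,T,m=cam("scene")
s=ctrl.state();P0=s["tool_pos"];R0=Ro.from_matrix(s["tool_rot"])
RZ=Ro.from_euler("z",PSI);M=np.array([548.6,-276.1,88.6])
L=RI.inv().apply(W.reshape(-1,3)-M)   # x along axis up, y = -stand y, z = n
k=(abs(L[:,1])<30)&(abs(L[:,2])<30)&(L[:,0]>-10)&(L[:,0]<130)
L=L[k];C=p.reshape(-1,3)[k].mean(1)
for lo in range(-10,130,10):
    q=(L[:,0]>=lo)&(L[:,0]<lo+10)
    if q.sum()>3: print(lo,q.sum(),np.percentile(L[q,1],[5,50,95]),np.percentile(L[q,2],[5,50,95]),C[q].mean())
E
```

```text
31.1 [ 641.925 -282.204  169.731] ft [-0.902 -0.765 -4.975] ft tool [-4.736  0.818  1.747] mom [ 0.108  1.175 -0.002] grip 0.2537144996401403 99.29395811632276
err in tool [-7.027 -0.203 -0.13 ] [ 0.001 -0.    -0.   ] axial s now 7.026526313705293
31.15 [ 642.132 -282.319  170.106] ft [ 0.348  0.004 -6.013] ft tool [-5.036 -0.028  3.303] mom [ 0.092  1.196 -0.039] grip 0.2527595105523252 99.29421711713076
err in tool [-7.458 -0.307 -0.131] [ 0.001 -0.001  0.   ] axial s now 7.457859476440748
-10 22 [-24.836 -18.689  16.961] [-21.377  -4.123  15.811] 99.95454545454545
0 10 [-17.703 -17.351   2.682] [-21.167  -7.028  11.558] 137.6
100 4 [-11.882  10.925  11.074] [-24.982 -21.136  -0.437] 76.75
110 16 [-24.032 -23.565  13.79 ] [-27.888 -13.483   8.919] 77.52083333333334
120 93 [-22.678 -14.826  24.37 ] [-28.49  -16.456   4.647] 83.12186379928315
```

Emit:
send_rows --moves '[[[-0.003,0,0,0,0,0,0.05],[-0.006,0,0,0,0,0,0.05],[-0.009,0,0,0,0,0,0.05],[-0.012,0,0,0,0,0,0.05],[-0.015,0,0,0,0,0,0.05],[-0.018,0,0,0,0,0,0.05],[-0.021,0,0,0,0,0,0.05],[-0.024,0,0,0,0,0,0.05],[-0.026,0,0,0,0,0,0.05],[-0.028,0,0,0,0,0,0.05]]]'

```text
time: 32.03
tool_pos: [627.8, -281.2, 145.2]
tool_rot: [[0.499, -0.061, 0.864], [-0.03, -0.998, -0.053], [0.866, 0.0, -0.5]]
ft_force: [-0.5, 0.6, -4.8]
grip_width: 0.254
grasp_force: 99.3
```

```bash
python3 err.py -20
```

```text
32.0833 [ 627.504 -281.129  144.689] ft [-0.26  -0.292 -5.245] ft tool [-4.661  0.308  2.416] mom [ 0.041  1.218 -0.041] grip 0.2559805491603078 99.29450752213597
err in tool [ 1.891 -0.01  -0.128] [ 0.001  0.001 -0.   ] axial s now -21.891143047008903
32.1333 [ 627.642 -281.141  144.946] ft [-0.574  0.431 -4.949] ft tool [-4.585 -0.394  1.957] mom [ 0.103  1.19  -0.006] grip 0.24984201805589426 99.2942876368761
err in tool [ 1.599 -0.014 -0.119] [ 0.  0. -0.] axial s now -21.59908764381678
```

Emit:
send_rows --moves '[[[-0.005,0,0,0,0,0,0.05],[-0.011,0,0,0,0,0,0.05],[-0.017,0,0,0,0,0,0.05],[-0.023,0,0,0,0,0,0.05],[-0.029,0,0,0,0,0,0.05],[-0.035,0,0,0,0,0,0.05],[-0.041,0,0,0,0,0,0.05],[-0.046,0,0,0,0,0,0.05],[-0.049,0,0,0,0,0,0.05],[-0.05,0,0,0,0,0,0.05]]]'

```text
time: 32.97
tool_pos: [602.4, -279.5, 101.2]
tool_rot: [[0.5, -0.062, 0.864], [-0.031, -0.998, -0.053], [0.866, -0.0, -0.501]]
ft_force: [-0.6, 0.8, -5.4]
grip_width: 0.255
grasp_force: 99.3
```

Emit:
send_rows --moves '[[[-0.0005,0,0,0,0,0,0.05],[-0.001,0,0,0,0,0,0.05],[-0.0015,0,0,0,0,0,0.05],[-0.002,0,0,0,0,0,0.05],[-0.0025,0,0,0,0,0,0.05],[-0.003,0,0,0,0,0,0.05],[-0.0035,0,0,0,0,0,0.05],[-0.004,0,0,0,0,0,0.05],[-0.0045,0,0,0,0,0,0.05],[-0.005,0,0,0,0,0,0.05]]]'

```text
time: 33.8
tool_pos: [600.5, -279.6, 97.8]
tool_rot: [[0.499, -0.061, 0.865], [-0.03, -0.998, -0.053], [0.866, 0.0, -0.5]]
ft_force: [1.2, -0.2, -5.4]
grip_width: 0.25
grasp_force: 99.3
```

```bash
python3 err.py -81
```

```text
33.85 [ 600.374 -279.499   97.636] ft [ 0.766  0.1   -5.268] ft tool [-4.183 -0.148  3.29 ] mom [0.052 1.194 0.014] grip 0.24983718886218634 99.2994006536901
err in tool [-4.769 -0.036 -0.116] [ 0. -0.  0.] axial s now -76.23063779455171
33.9 [ 600.425 -279.479   97.685] ft [-0.349  0.081 -5.806] ft tool [-5.205 -0.061  2.596] mom [ 0.061  1.193 -0.033] grip 0.25008218244428604 99.29897379130125
err in tool [-4.836 -0.013 -0.135] [ 0. -0.  0.] axial s now -76.16383388442966
```

Emit:
send_rows --moves '[[[-0.0006,0,0,0,0,0,0.05],[-0.0012,0,0,0,0,0,0.05],[-0.0018,0,0,0,0,0,0.05],[-0.0024,0,0,0,0,0,0.05],[-0.003,0,0,0,0,0,0.05],[-0.0036,0,0,0,0,0,0.05],[-0.0042,0,0,0,0,0,0.05],[-0.0048,0,0,0,0,0,0.05],[-0.0054,0,0,0,0,0,0.05],[-0.006,0,0,0,0,0,0.05]]]'

```text
time: 34.73
tool_pos: [597.5, -279.4, 92.6]
tool_rot: [[0.499, -0.061, 0.865], [-0.03, -0.998, -0.053], [0.866, 0.0, -0.5]]
ft_force: [0.3, 0.8, -5.0]
grip_width: 0.25
grasp_force: 99.3
```

```bash
python3 err.py -81
```

```text
34.7833 [ 597.379 -279.344   92.427] ft [-0.116 -0.182 -6.117] ft tool [-5.35   0.187  2.968] mom [0.097 1.156 0.011] grip 0.24874574597133672 99.29930889979005
err in tool [ 1.241 -0.064 -0.123] [ 0.  0. -0.] axial s now -82.24135355872184
34.8333 [ 597.416 -279.326   92.474] ft [ 0.599 -0.327 -5.85 ] ft tool [-4.757  0.289  3.461] mom [0.034 1.178 0.007] grip 0.2543712531057737 99.29895451292396
err in tool [ 1.183 -0.044 -0.131] [ 0. -0.  0.] axial s now -82.18295149536698
```

Emit:
send_rows --moves '[[[0,0,0,0,0,0,0.15],[0,0,0,0,0,0,0.25],[0,0,0,0,0,0,0.35],[0,0,0,0,0,0,0.42],[0,0,0,0,0,0,0.42],[0,0,-0.005,0,0,0,0.42],[0,0,-0.02,0,0,0,0.42],[0,0,-0.045,0,0,0,0.42],[0,0,-0.075,0,0,0,0.42],[0,0,-0.105,0,0,0,0.42]]]'

```text
time: 35.67
tool_pos: [506.1, -273.3, 146.1]
tool_rot: [[0.498, -0.06, 0.865], [-0.03, -0.998, -0.052], [0.866, -0.0, -0.499]]
ft_force: [0.6, -1.2, -0.1]
grip_width: 0.419
grasp_force: 0.0
```

```bash
cat > chk.py <<'E'
from plan import *
import sys
def chk(M,thing,cams=("wrist","scene","top")):
    for c in cams:
        p,W,T,m=cam(c)
        for x in ctrl.silhouettes(c,thing)[:2]:
            L=RI.inv().apply(W[x["mask"]]-M);L=L[~np.isnan(L[:,0])];k=(abs(L[:,1])<25)&(abs(L[:,2])<40);L=L[k]
            if len(L)>5: print(c,round(x["confidence"],2),len(L),"axial",np.percentile(L[:,0],[1,50,99]),"y",np.percentile(L[:,1],[3,50,97]),"z",np.percentile(L[:,2],[3,97]))
if __name__=="__main__":
    s=ctrl.state();print(s["time"],s["joints"],s["tool_pos"],s["ft_force"])
    chk(np.array([548.6,-276.1,88.6]),"chisel");chk(np.array([559.2,-210.6,90.4]),"file")
E
python3 chk.py
```

```text
35.6667 [-1.075 -0.054  2.405  1.525  0.829 -0.609] [ 506.146 -273.264  146.101] [ 0.561 -1.151 -0.087]
wrist 0.96 3255 axial [ -3.161  50.554 104.202] y [-10.317   0.653  11.714] z [-7.194 20.054]
scene 0.46 155 axial [-76.004  70.969 107.375] y [-11.445  -4.231  14.399] z [-14.036  32.259]
top 0.71 276 axial [ -2.203  57.199 109.332] y [-11.578  -2.536   7.807] z [-6.292 27.808]
wrist 0.86 2967 axial [ -5.914  60.844 105.359] y [-9.644  1.536 10.693] z [-3.26   8.488]
top 0.52 247 axial [-22.868  62.965 110.52 ] y [-11.374  -1.997   9.365] z [-1.578 14.239]
```

The chisel sticks out 104–109 mm against an expected 109 mm, so it's on the floor of the tube, and the file is undisturbed. Next is the punch.

Run:
```python
from plan import *
s=ctrl.state();P0=s["tool_pos"];R0=Ro.from_matrix(s["tool_rot"])
t=np.radians(183.5);Rd=Ro.from_matrix(np.array([[np.cos(t),np.sin(t),0],[np.sin(t),-np.cos(t),0],[0,0,-1]]))
path([(P0,R0),(np.array([511,-35.5,200]),Rd)],[2],s["joints"],(323,))
S=Slerp([0,1],Ro.concatenate([R0,Rd]));print((R0.inv()*Rd).magnitude())
for u in np.linspace(0,1,5): print(S(u).apply([0,0,1]))
```

```text
323 maxcost 0.68043 max rad/row 0.979 end [-0.711 -0.464  2.55   1.207  0.873  2.58 ]
call [ 0.021 -0.119 -0.018] [-0.758 -0.045  1.314] rot deg 87.0
call [-0.091 -0.015 -0.08 ] [-0.758 -0.045  1.314] rot deg 87.0
3.0360913838900014
[ 0.864 -0.052 -0.5  ]
[ 0.715 -0.38  -0.587]
[ 0.411 -0.499 -0.763]
[ 0.119 -0.344 -0.931]
[ 0.  0. -1.]
```

Run:
```python
from plan import *
s=ctrl.state();P0=s["tool_pos"];R0=Ro.from_matrix(s["tool_rot"])
t=np.radians(183.5);Rd=Ro.from_matrix(np.array([[np.cos(t),np.sin(t),0],[np.sin(t),-np.cos(t),0],[0,0,-1]]))
ax=np.array([.492,-.056,-.848]);R1=R0*Ro.from_rotvec(ax/np.linalg.norm(ax)*1.1)
P1=np.array([515,-190,230]);P2=np.array([511,-35.5,200])
path([(P0,R0),(P1,R1),(P2,Rd)],[1,2],s["joints"],(323,))
S=Slerp([0,1],Ro.concatenate([R1,Rd]))
for u in np.linspace(0,1,5): print(S(u).apply([0,0,1]))
```

```text
323 maxcost 0.0 max rad/row 0.063 end [-0.206 -0.049  1.901 -0.     1.289 -1.838]
call [ 0.075 -0.084 -0.04 ] [ 0.551 -0.063 -0.95 ] rot deg 63.0
call [ 0.05  -0.047  0.038] [ 0.489  0.028 -0.958] rot deg 61.6
call [0.057 0.033 0.044] [ 0.489  0.028 -0.958] rot deg 61.6
[ 0.626  0.383 -0.679]
[ 0.421  0.457 -0.784]
[ 0.211  0.401 -0.891]
[ 0.056  0.233 -0.971]
[-0. -0. -1.]
```

Emit:
send_rows --moves '[[[0.007,-0.008,-0.004,0.055,-0.006,-0.095,0.42],[0.015,-0.017,-0.008,0.11,-0.013,-0.19,0.42],[0.023,-0.025,-0.012,0.165,-0.019,-0.285,0.42],[0.03,-0.034,-0.016,0.22,-0.025,-0.38,0.42],[0.038,-0.042,-0.02,0.276,-0.032,-0.475,0.42],[0.045,-0.05,-0.024,0.331,-0.038,-0.57,0.42],[0.053,-0.059,-0.028,0.386,-0.044,-0.665,0.42],[0.06,-0.067,-0.032,0.441,-0.05,-0.76,0.42],[0.068,-0.076,-0.036,0.496,-0.057,-0.855,0.42],[0.075,-0.084,-0.04,0.551,-0.063,-0.95,0.42]]]'

```text
time: 37.1
tool_pos: [514.7, -189.5, 230.0]
tool_rot: [[0.179, 0.76, 0.624], [0.778, -0.498, 0.383], [0.603, 0.417, -0.681]]
ft_force: [0.9, -0.1, -0.1]
grip_width: 0.421
grasp_force: 0.0
```

Emit:
send_rows --moves '[[[0.005,-0.005,0.004,0.049,0.003,-0.096,0.42],[0.01,-0.009,0.008,0.098,0.006,-0.192,0.42],[0.015,-0.014,0.011,0.147,0.008,-0.287,0.42],[0.02,-0.019,0.015,0.196,0.011,-0.383,0.42],[0.025,-0.024,0.019,0.245,0.014,-0.479,0.42],[0.03,-0.028,0.023,0.293,0.017,-0.575,0.42],[0.035,-0.033,0.027,0.342,0.02,-0.671,0.42],[0.04,-0.038,0.03,0.391,0.022,-0.766,0.42],[0.045,-0.042,0.034,0.44,0.025,-0.862,0.42],[0.05,-0.047,0.038,0.489,0.028,-0.958,0.42]]]'

```text
time: 37.93
tool_pos: [512.3, -112.7, 214.4]
tool_rot: [[-0.634, 0.745, 0.209], [0.751, 0.526, 0.4], [0.188, 0.41, -0.892]]
ft_force: [0.3, -0.3, 0.8]
grip_width: 0.42
grasp_force: 0.0
```

Emit:
send_rows --moves '[[[0.006,0.003,0.004,0.049,0.003,-0.096,0.45],[0.011,0.007,0.009,0.098,0.006,-0.192,0.45],[0.017,0.01,0.013,0.147,0.008,-0.287,0.45],[0.023,0.013,0.018,0.196,0.011,-0.383,0.45],[0.029,0.017,0.022,0.245,0.014,-0.479,0.45],[0.034,0.02,0.026,0.293,0.017,-0.575,0.45],[0.04,0.023,0.031,0.342,0.02,-0.671,0.45],[0.046,0.026,0.035,0.391,0.022,-0.766,0.45],[0.051,0.03,0.04,0.44,0.025,-0.862,0.45],[0.057,0.033,0.044,0.489,0.028,-0.958,0.45]]]'

```text
time: 38.77
tool_pos: [510.4, -34.5, 199.4]
tool_rot: [[-0.998, -0.066, -0.001], [-0.066, 0.998, -0.003], [0.001, -0.003, -1.0]]
ft_force: [-0.6, -0.2, -0.7]
grip_width: 0.444
grasp_force: 0.0
```

Run:
```python
from h import *
for i in range(4): ctrl.camera("top")
s=ctrl.state(); print(s["time"],s["joints"],s["tool_pos"],s["tool_rot"])
p,W,T,m=cam("wrist")
Tt=T@np.linalg.inv(m["T_tool_cam"]);L=(W-Tt[:3,3])@Tt[:3,:3]
for x in ctrl.silhouettes("wrist","punch")[:3]:
    k=x["mask"];P=W[k];Q=L[k];ok=(P[:,2]<40)&(P[:,2]>20);P=P[ok];Q=Q[ok]
    if len(P)<20: continue
    print(x["confidence"],x["centre"],len(P),"rgb",np.median(p[k],0),cv2.minAreaRect(P[:,:2].astype(np.float32)),"ends tool x",np.percentile(Q[:,0],[.5,99.5]))
    t=Q[Q[:,2]>-1e9]
    for lo in range(-100,100,25):
        q=Q[(Q[:,0]>=lo)&(Q[:,0]<lo+25)]
        if len(q)>5: print(lo,q.mean(0),np.percentile(q[:,1],[3,97]),np.percentile(q[:,2],3))
```

```text
38.9667 [-0.205 -0.025  1.881 -0.001  1.286 -1.836] [509.966 -34.706 199.437] [[-0.998 -0.06  -0.001]
 [-0.06   0.998 -0.001]
 [ 0.001 -0.001 -1.   ]]
0.93 [174.3, 254.9] 1453 rgb [83. 82. 85.] ((530.665283203125, -35.335166931152344), (158.78512573242188, 17.673477172851562), 2.9682247638702393) ends tool x [-97.248  58.475]
-100 [-86.285  -2.131 174.138] [-6.986  2.599] 172.06612807478837
-75 [-61.46   -2.074 172.67 ] [-8.242  5.137] 170.40081388636295
-50 [-36.809  -2.167 171.217] [-10.611   5.18 ] 168.7285527577786
-25 [-12.197  -2.06  171.043] [-10.489   6.325] 168.52753208569112
0 [ 12.765  -1.923 171.114] [-10.278   6.205] 168.42243455333872
25 [ 37.39   -1.407 171.07 ] [-10.068   7.292] 168.41436622446923
50 [ 54.131  -1.373 172.191] [-8.718  5.985] 169.52071036053758
```

Emit:
send_rows --moves '[[[0,-0.002,0.02,0,0,0.005,0.45],[0,-0.002,0.05,0,0,0.005,0.45],[0,-0.002,0.085,0,0,0.005,0.45],[0,-0.002,0.12,0,0,0.005,0.45],[0,-0.002,0.15,0,0,0.005,0.45],[0,-0.002,0.175,0,0,0.005,0.45],[0,-0.002,0.195,0,0,0.005,0.45],[0,-0.002,0.207,0,0,0.005,0.45],[0,-0.002,0.214,0,0,0.005,0.4],[0,-0.002,0.216,0,0,0.005,0.35]]]' --newtons 90

```text
time: 39.9
tool_pos: [509.7, -38.3, -17.0]
tool_rot: [[-0.999, -0.054, -0.001], [-0.054, 0.999, -0.001], [0.002, -0.001, -1.0]]
ft_force: [-0.0, -0.1, 0.0]
grip_width: 0.35
grasp_force: 0.0
```

Emit:
send_rows --moves '[[[0,0,0,0,0,0,0.3],[0,0,0,0,0,0,0.25],[0,0,0,0,0,0,0.15],[0,0,0,0,0,0,0.05],[0,0,0,0,0,0,0],[0,0,0,0,0,0,0],[0,0,0,0,0,0,0],[0,0,-0.005,0,0,0,0],[0,0,-0.015,0,0,0,0],[0,0,-0.03,0,0,0,0]]]'

```text
time: 40.73
tool_pos: [508.2, -37.2, 13.0]
tool_rot: [[-0.998, -0.055, -0.004], [-0.055, 0.998, -0.001], [0.004, -0.0, -1.0]]
ft_force: [-0.3, 0.6, -2.9]
grip_width: 0.178
grasp_force: 88.4
```

Emit:
send_rows --moves '[[[0,0,-0.02,0,0,0,0],[0,0,-0.05,0,0,0,0],[0,0,-0.085,0,0,0,0],[0,0,-0.12,0,0,0,0],[0,0,-0.155,0,0,0,0],[0,0,-0.185,0,0,0,0],[0,0,-0.21,0,0,0,0],[0,0,-0.225,0,0,0,0],[0,0,-0.23,0,0,0,0],[0,0,-0.23,0,0,0,0]]]'

```text
time: 41.57
tool_pos: [511.0, -37.5, 245.8]
tool_rot: [[-0.998, -0.055, 0.004], [-0.055, 0.998, -0.002], [-0.004, -0.002, -1.0]]
ft_force: [0.6, -0.5, -3.6]
grip_width: 0.176
grasp_force: 88.4
```

```bash
python3 hold.py punch
python3 - <<'E'
from plan import *
s=ctrl.state();P0=s["tool_pos"];R0=Ro.from_matrix(s["tool_rot"]);M=np.array([542.3,-341.8,75.0])
pre=M+130*a+43*n;via=pre+[10,0,130];print("pre",pre)
ax=(R0.inv()*RI).as_rotvec();print(ax)
R1=R0*Ro.from_rotvec(np.array([-.489,-.028,.958])*1.0)
Pm=np.array([560,-110,370])
path([(P0,R0),(Pm,R1),(via,RI)],[1,2],s["joints"],(323,))
S=Slerp([0,1],Ro.concatenate([R1,RI]))
for u in np.linspace(0,1,5): P=Pm+(via-Pm)*u;print(P,"tip",P+S(u).apply([-100,0,-43]),S(u).apply([0,0,1]))
E
```

```text
41.5667 [-0.209 -0.063  1.83  -0.001  1.371 -1.835] [511.003 -37.49  245.819] [[-0.998 -0.055  0.004]
 [-0.055  0.998 -0.002]
 [-0.004 -0.002 -1.   ]] [ 0.581 -0.458 -3.641] [ 0.043 -0.014 -0.007] 0.17636886863939605 88.42285816557705
0.97 [20.9, 435.2] 0
0.84 [224.3, 257.1] 6123
-50 646 [-37.258  -0.395 -42.354] [-8.613  7.865] [-44.66  -38.733]
-30 955 [-20.08   -0.289 -43.057] [-8.35   7.603] [-45.158 -39.583]
-10 987 [  0.09   -0.156 -43.71 ] [-7.387  6.886] [-45.454 -40.483]
10 1275 [ 20.235  -0.578 -43.068] [-8.923  7.643] [-45.345 -39.167]
30 1477 [ 40.221  -0.467 -43.111] [-8.944  7.845] [-45.441 -39.254]
50 783 [ 55.17   -0.489 -41.655] [-7.777  7.027] [-44.762 -35.555]
ends [-44.606  60.072]
0.57 [5.1, 101.1] 0
pre [ 644.348 -348.033  166.08 ]
[ 1.522  0.087 -2.63 ]
323 maxcost 0.0 max rad/row 0.081 end [-0.863 -0.022  2.002  1.232  0.721 -0.039]
call [-0.046 -0.076 -0.128] [-0.489 -0.028  0.958] rot deg 61.6
call [-0.127 -0.041 -0.005] [-0.543  0.002  0.938] rot deg 62.1
call [-0.107  0.08   0.007] [-0.543  0.002  0.938] rot deg 62.1
[ 560. -110.  370.] tip [ 613.469 -202.823  389.339] [ 0.212  0.399 -0.892]
[ 583.587 -169.508  351.52 ] tip [ 588.486 -277.957  343.525] [ 0.437  0.473 -0.766]
[ 607.174 -229.016  333.04 ] tip [ 563.937 -322.111  296.806] [ 0.66   0.402 -0.635]
[ 630.761 -288.524  314.56 ] tip [ 553.624 -339.689  257.279] [ 0.818  0.209 -0.537]
[ 654.348 -348.033  296.08 ] tip [ 567.27  -342.714  230.979] [ 0.864 -0.053 -0.5  ]
```

Emit:
send_rows --moves '[[[-0.003,-0.005,-0.009,-0.035,-0.002,0.07,0],[-0.007,-0.012,-0.021,-0.08,-0.005,0.157,0],[-0.012,-0.02,-0.034,-0.13,-0.007,0.255,0],[-0.017,-0.028,-0.047,-0.18,-0.01,0.353,0],[-0.022,-0.036,-0.061,-0.233,-0.013,0.456,0],[-0.027,-0.044,-0.074,-0.284,-0.016,0.556,0],[-0.032,-0.052,-0.088,-0.335,-0.019,0.656,0],[-0.037,-0.06,-0.101,-0.386,-0.022,0.757,0],[-0.041,-0.068,-0.115,-0.438,-0.025,0.858,0],[-0.046,-0.076,-0.128,-0.489,-0.028,0.958,0]]]'

```text
time: 42.5
tool_pos: [559.7, -111.1, 369.7]
tool_rot: [[-0.621, 0.755, 0.212], [0.759, 0.512, 0.402], [0.195, 0.41, -0.891]]
ft_force: [0.4, 0.0, -3.1]
grip_width: 0.175
grasp_force: 88.5
```

Emit:
send_rows --moves '[[[-0.013,-0.004,-0.001,-0.054,0,0.094,0],[-0.025,-0.008,-0.001,-0.109,0,0.188,0],[-0.038,-0.012,-0.002,-0.163,0.001,0.281,0],[-0.051,-0.016,-0.002,-0.217,0.001,0.375,0],[-0.064,-0.021,-0.003,-0.272,0.001,0.469,0],[-0.076,-0.025,-0.003,-0.326,0.001,0.563,0],[-0.089,-0.029,-0.004,-0.38,0.001,0.657,0],[-0.102,-0.033,-0.004,-0.434,0.002,0.75,0],[-0.114,-0.037,-0.005,-0.489,0.002,0.844,0],[-0.127,-0.041,-0.005,-0.543,0.002,0.938,0]]]'

```text
time: 43.33
tool_pos: [606.9, -230.3, 331.7]
tool_rot: [[0.154, 0.735, 0.66], [0.754, -0.519, 0.402], [0.638, 0.436, -0.634]]
ft_force: [0.2, 0.6, -2.0]
grip_width: 0.178
grasp_force: 88.6
```

Emit:
send_rows --moves '[[[-0.011,0.008,0.001,-0.054,0,0.094,0],[-0.021,0.016,0.001,-0.109,0,0.188,0],[-0.032,0.024,0.002,-0.163,0.001,0.281,0],[-0.043,0.032,0.003,-0.217,0.001,0.375,0],[-0.054,0.04,0.004,-0.272,0.001,0.469,0],[-0.064,0.048,0.004,-0.326,0.001,0.563,0],[-0.075,0.056,0.005,-0.38,0.001,0.657,0],[-0.087,0.065,0.006,-0.44,0.002,0.76,0],[-0.098,0.074,0.006,-0.497,0.002,0.859,0],[-0.107,0.08,0.007,-0.543,0.002,0.938,0]]]'

```text
time: 44.17
tool_pos: [654.4, -348.9, 293.6]
tool_rot: [[0.501, -0.066, 0.863], [-0.037, -0.998, -0.054], [0.864, -0.005, -0.503]]
ft_force: [-0.3, 0.3, -2.3]
grip_width: 0.179
grasp_force: 88.7
```

```bash
cat > errp.py <<'E'
from err import *
for i in range(3): ctrl.camera("top")
err(np.array([542.3,-341.8,75.0]),float(sys.argv[1]),-101,-36.4,-.2)
E
python3 errp.py 30
```

```text
44.3167 [ 654.836 -347.307  294.542] ft [ 0.257  0.78  -2.977] ft tool [-2.469 -0.79   1.679] mom [0.036 0.788 0.011] grip 0.17937788703339627 88.69855362921953
err in tool [-115.345    1.675   48.88 ] [-0.004  0.002  0.001] axial s now 145.46301719428823
```

Emit:
send_rows --moves '[[[-0.012,0.0,0.005,-0.004,0.002,0.001,0],[-0.032,0.0,0.014,-0.004,0.002,0.001,0],[-0.053,0.001,0.023,-0.004,0.002,0.001,0],[-0.074,0.001,0.032,-0.004,0.002,0.001,0],[-0.092,0.001,0.04,-0.004,0.002,0.001,0],[-0.106,0.001,0.045,-0.004,0.002,0.001,0],[-0.114,0.001,0.048,-0.004,0.002,0.001,0],[-0.117,0.001,0.049,-0.004,0.002,0.001,0],[-0.117,0.001,0.049,-0.004,0.002,0.001,0],[-0.117,0.001,0.049,-0.004,0.002,0.001,0]]]'

```text
time: 45.15
tool_pos: [640.1, -349.6, 173.1]
tool_rot: [[0.495, -0.064, 0.867], [-0.03, -0.998, -0.057], [0.868, 0.002, -0.496]]
ft_force: [0.2, -0.7, -2.1]
grip_width: 0.181
grasp_force: 88.7
```

Emit:
send_rows --moves '[[[0,0,0,0,0,0,0],[0,0,0,0,0,0,0],[0,0,0,0,0,0,0],[0,0,0,0,0,0,0],[0,0,0,0,0,0,0],[0,0,0,0,0,0,0],[0,0,0,0,0,0,0],[0,0,0,0,0,0,0],[0,0,0,0,0,0,0],[0,0,0,0,0,0,0]]]'

```text
time: 45.98
tool_pos: [640.0, -349.3, 172.8]
tool_rot: [[0.495, -0.064, 0.866], [-0.03, -0.998, -0.057], [0.868, 0.002, -0.496]]
ft_force: [0.6, -0.1, -2.6]
grip_width: 0.179
grasp_force: 88.7
```

```bash
python3 errp.py 10
```

```text
46.1333 [ 640.03  -349.335  172.814] ft [-0.107  0.18  -3.793] ft tool [-3.352 -0.18   1.779] mom [ 0.079  0.812 -0.019] grip 0.1776459868425848 88.72548487968743
err in tool [-22.717  -1.364   0.325] [ 0.004 -0.004 -0.   ] axial s now 32.71561388385249
```

Emit:
send_rows --moves '[[[0,-0.001,0,0.002,-0.002,0,0],[-0.003,-0.0014,0.0003,0.004,-0.004,0,0],[-0.009,-0.0014,0.0003,0.004,-0.004,0,0],[-0.015,-0.0014,0.0003,0.004,-0.004,0,0],[-0.021,-0.0014,0.0003,0.004,-0.004,0,0],[-0.027,-0.0014,0.0003,0.004,-0.004,0,0],[-0.033,-0.0014,0.0003,0.004,-0.004,0,0],[-0.039,-0.0014,0.0003,0.004,-0.004,0,0],[-0.044,-0.0014,0.0003,0.004,-0.004,0,0],[-0.046,-0.0014,0.0003,0.004,-0.004,0,0]]]'

```text
time: 46.97
tool_pos: [616.8, -346.2, 131.3]
tool_rot: [[0.5, -0.061, 0.864], [-0.032, -0.998, -0.052], [0.866, -0.001, -0.501]]
ft_force: [0.3, 0.3, -2.9]
grip_width: 0.179
grasp_force: 88.7
```

```bash
python3 errp.py -15
```

```text
47.1167 [ 617.535 -346.615  132.614] ft [ 0.738 -0.286 -2.842] ft tool [-2.085  0.242  2.073] mom [ 0.083  0.84  -0.015] grip 0.17489640182586022 88.72660755179822
err in tool [-1.592 -0.019 -0.082] [-0. -0. -0.] axial s now -13.40815254689728
```

Free of contact. I'm inserting the rest of the way to just above the floor.

Emit:
send_rows --moves '[[[-0.004,0,0,0,0,0,0],[-0.009,0,0,0,0,0,0],[-0.014,0,0,0,0,0,0],[-0.019,0,0,0,0,0,0],[-0.024,0,0,0,0,0,0],[-0.029,0,0,0,0,0,0],[-0.034,0,0,0,0,0,0],[-0.039,0,0,0,0,0,0],[-0.043,0,0,0,0,0,0],[-0.045,0,0,0,0,0,0]]]'

```text
time: 47.95
tool_pos: [594.6, -345.0, 92.9]
tool_rot: [[0.499, -0.061, 0.864], [-0.031, -0.998, -0.053], [0.866, -0.001, -0.5]]
ft_force: [0.5, -0.2, -2.6]
grip_width: 0.181
grasp_force: 88.7
```

Emit:
send_rows --moves '[[[-0.0008,0,0,0,0,0,0],[-0.0016,0,0,0,0,0,0],[-0.0024,0,0,0,0,0,0],[-0.0032,0,0,0,0,0,0],[-0.004,0,0,0,0,0,0],[-0.0048,0,0,0,0,0,0],[-0.0056,0,0,0,0,0,0],[-0.0064,0,0,0,0,0,0],[-0.007,0,0,0,0,0,0],[-0.0075,0,0,0,0,0,0]]]'

```text
time: 48.78
tool_pos: [591.4, -345.0, 87.2]
tool_rot: [[0.499, -0.061, 0.865], [-0.03, -0.998, -0.053], [0.866, -0.0, -0.5]]
ft_force: [0.2, 0.1, -2.6]
grip_width: 0.179
grasp_force: 88.7
```

```bash
python3 errp.py -68
```

```text
48.9333 [ 591.395 -344.957   87.24 ] ft [-0.477  0.319 -2.718] ft tool [-2.602 -0.289  0.929] mom [ 0.015  0.817 -0.003] grip 0.1786930580312475 88.72677418403327
err in tool [-2.2    0.042 -0.086] [-0. -0. -0.] axial s now -65.80042866149718
```

Emit:
send_rows --moves '[[[0,0,0,0,0,0,0.1],[0,0,0,0,0,0,0.2],[0,0,0,0,0,0,0.3],[0,0,0,0,0,0,0.38],[0,0,0,0,0,0,0.38],[0,0,-0.005,0,0,0,0.38],[0,0,-0.02,0,0,0,0.38],[0,0,-0.045,0,0,0,0.38],[0,0,-0.075,0,0,0,0.38],[0,0,-0.105,0,0,0,0.38]]]'

```text
time: 49.77
tool_pos: [499.8, -338.8, 140.3]
tool_rot: [[0.499, -0.06, 0.865], [-0.03, -0.998, -0.051], [0.866, -0.001, -0.5]]
ft_force: [-0.6, -0.9, 0.1]
grip_width: 0.379
grasp_force: 0.0
```

Run:
```python
from chk import *
for i in range(3): ctrl.camera("top")
s=ctrl.state();print(s["time"],s["joints"],s["tool_pos"],s["ft_force"])
for t,M in(("punch",[542.3,-341.8,75.0]),("chisel",[548.6,-276.1,88.6]),("file",[559.2,-210.6,90.4])):
    print(t);chk(np.array(M),t,("wrist","scene"))
for c in("top","scene"):
  p,W,T,m=cam(c)
  for t in("can","tin","jar","tin_board","hammer"):
    for x in ctrl.silhouettes(c,t)[:3]:
      P=W[x["mask"]];P=P[~np.isnan(P[:,0])]
      if t in("can","tin","jar"): P=P[P[:,1]>200]
      if len(P)<20: continue
      z=np.percentile(P[:,2],97);q=P[P[:,2]>z-8]
      r=cv2.minAreaRect((q if t in("can","tin","jar") else P)[:,:2].astype(np.float32))
      print(c,t,round(x["confidence"],2),round(z,1),np.round(r[0],1),np.round(r[1],1),"all med",np.median(P,0));break
```

```text
49.9167 [-1.173  0.068  2.295  1.476  0.893 -0.637] [ 499.84  -340.798  141.516] [ 0.344 -0.178 -0.108]
punch
wrist 0.96 2052 axial [-2.18  47.694 91.569] y [-8.693 -0.294  8.106] z [-7.614 -1.241]
scene 0.63 49 axial [11.644 72.061 94.492] y [-9.287 -7.476  2.559] z [-7.23   5.326]
chisel
wrist 0.69 3645 axial [ -3.496  50.147 104.423] y [-10.093   3.54   12.771] z [-7.349 22.214]
scene 0.58 150 axial [-35.962  73.043 108.204] y [-11.403  -4.428   9.166] z [-14.457  31.215]
file
wrist 0.76 3134 axial [ -4.865  61.34  105.018] y [-7.861  3.304 11.114] z [-3.173  9.728]
top can 0.65 207.2 [568.  336.6] [40.9 38.7] all med [564.181 321.497 169.983]
top tin 0.88 104.0 [477.4 333.3] [81.  79.6] all med [476.73  323.775  99.284]
top jar 0.96 121.5 [656.4 345.4] [66.3 64.1] all med [650.479 334.642 115.175]
top tin_board 0.74 24.0 [568.6 342.1] [304.4 118.7] all med [551.597 313.057   9.946]
top hammer 0.67 30.5 [ 784.5 -143.9] [289.9  96.9] all med [ 794.375 -117.496   24.182]
scene can 0.69 206.9 [565.3 335.9] [39.5 39.9] all med [580.27  327.174 135.048]
scene tin 0.89 104.8 [490.2 318.7] [ 72.3 126.5] all med [486.055 320.057  97.241]
scene jar 0.75 121.0 [652.  345.3] [66.2 64. ] all med [668.359 334.726  98.597]
scene tin_board 0.7 14.5 [563.5 338.9] [300.5 110.7] all med [615.162 307.728  10.226]
scene hammer 0.63 30.3 [ 772.6 -140.4] [278.6  98.4] all med [ 794.848 -111.761   24.216]
```

```bash
python3 -c "
from workcell import ctrl
print(ctrl.close_job())"
```

```text
the job is handed in; nothing more can be done
None
```

The job is handed in at about 50 s of 72, with no verdict returned: the chisel and punch both measure as on the floor of their own tubes, and the can stands upright in the gap within about 3 mm of the midpoint by the cameras. I moved the can before the tools because it blocked the approach, and the file, tin, jar and hammer measure as unmoved to within camera scatter.

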